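# Square a large wax block and snap it into the trimming clamp

## Robot

A 6-joint arm with a two-finger parallel gripper is mounted at the origin on a cart in front of the work surface, level with it; the furniture and walls round the work are solid. World frame = base frame: x ahead of the robot, y to its left, z up, the work surface at z = 0. Lengths are in m, angles in rad, forces in N, time in s.
With the tool pointing down it reaches from about 0.25 to 0.8 m from the base axis. Payload 8.5 kg.
Tool frame: the origin (TCP) lies on the centre line of the jaws, within the pads' length; the fingertips stand 17 mm ahead of it and the grasp point (between the pads) lies 2 mm behind it; z points along the fingers, x is the direction in which the jaws open and shut, and the axes are right-handed (so a half turn about z gives the same grasp; the last joint's range is limited). The gripper opens to 85 mm and grips with 20 to 120 N. Pads are 22 mm wide; open, the fingers measure 114 mm over their backs; the gripper's body (76 mm by 85 mm) begins 54 mm behind the grasp point. The pads swing forward as they close: fully open they stand 13 mm farther back than shut.
Start: joints at [1.143, 0.238, -0.013, 1.319, 0, 1.571], TCP at [0.218, 0.478, 0.248] pointing down, gripper open.
Joint ranges: [-2.66, 2.66], [-1.03, 1.9], [-1.14, 1.46], [-1.82, 2.27], [-1.45, 1.34], [-3.14, 3.14]. Speed limits (rad/s): [2.22, 2.22, 2.79, 3.14, 3.14, 3.14].

## Interface

Orientations are given as a rotation vector (axis times angle).
In Python, from bench import manip, imaging, workorder gives the robot as it stands.
- The arm moves only by the tool move_arm, never from a script. Its argument "plan" is a list of rows, each an object of numbers: "tx", "ty", "tz": the shift along the tool's x, y, z in m; "yaw": the turn about the tool's z in degrees. A call has 1 to 12 rows; each row is the pose to reach, as a shift and turn from the pose measured when the call began, along the tool's axes at that moment; what a row does not reach only later rows make up. A row lasts 1/10 s, in which the tool goes at most 50 mm and 8.59 degrees, less where a joint would pass 70% of its speed; a pose out of reach is approached as far as the arm can. A call with a gripper value outside its range is refused whole. "jaw" is the closure, from -1 (fully open) to 1 (shut), set as the call begins (left out, the last holds). The fingers move at their own pace and stop on an object; "grip_force" is the grip in N (left out, the last holds). Time passes only in rows, so rows that repeat a pose let the fingers close. It gives the time, the measured TCP pose, the force and the opening at its end, in the units of the state.
- manip.read_state(): the state, without advancing time (a new reading comes with each control period).
- imaging.capture(name): name is "side" or "top"; returns a dict with "pixels" (400x640x3 uint8, blue, green, red), "fov_y" (degrees; the focal length in pixels is half the picture's height over the tangent of half this angle, whatever the lens; pixels are square), "cx", "cy" (the principal point, pixels), "k1" (the pictures are not rectified: a ray, as slopes to the right and down, at radius r is drawn at 1 + k1 r^2 times it, then the intrinsics apply), "pose" (4x4, takes a point from camera to world coordinates). Camera axes: x right, y down, z forward; pixel columns grow to the right and rows downward; lengths in m; the calibration is good to about 2 mm. A picture is of the moment at which its call begins. There is no depth.
- workorder.sign_off(): hands the job in, once; it reports no verdict.
The state is a dict: "time_s": time; "joint_positions": joint angles; "qvel": joint speeds; "joint_efforts": joint torques, N m; "eef_pos": TCP position; "orientation": TCP orientation; "ft_force": force on the tool from outside, world axes, zero at the start; "ft_torque": the same for the moment, N m; "gripper_width": finger opening in m.
Only numpy, scipy, OpenCV 4.12 (cv2) and the standard library are available. Lean on these libraries where they do the work, as an engineer would, in place of code of your own. Each camera call takes 0.05 s, during which the arm holds its last target.

## Task

A large wax tissue block lies askew on the chilled plate. Push it gently into the corner of the steel stop until it bears flush against both fences, then pick it up from there and load it into the trimming clamp: slanted label end at the spring jaw, pushed down flat on the clamp's bed until the jaw snaps over the label end and holds the other end home under the fixed jaw. Let go of it, and do not disturb the two small blocks on the plate.

Things in the scene. Friction and masses are not known exactly. Their poses are not given: they have to be found in the camera images.
- block_centre (a point): Centre, half-way up, of the large wax block: a loose pale cassette with wax on it, 32 mm high in all, about 75 g. Cassette base 52 mm (x) by 74 mm (y), 9 mm high; wax 46 mm (x) by 60 mm (y), from 9 mm to 32 mm above the underside. z up; +y points to the plain end, -y to the slanted label end. Grasp the wax across its 46 mm, fingertips at least 10 mm above the underside.
- label_end (a point): Middle of the slanted label end of the large block, 37 mm along -y and 13 mm below block_centre. This end is upright for 3 mm from the underside, then slants inward by 4 mm as it rises to the cassette's top at 9 mm.
- plain_end (a point): Middle of the plain end of the large block, 37 mm along +y and 14 mm below block_centre: a lip 4 mm thick that stands out 4.5 mm beyond the rest of the cassette.
- corner (a point): Inner corner of the L-shaped steel stop on the chilled plate (fixed), at the plate's surface, 40 mm above the worktop. Long fence: plane x = 0 of this frame, from y = 0 to -156 mm. Short fence: plane y = 0, from x = 0 to -48 mm. Both stand 7 mm above the plate and are 12 mm thick. z up. With the block squared, block_centre is at (-26, -37, 16) mm here, all axes parallel.
- cold_plate: The chilled plate, fixed, a white low box 214 x 272 mm with a bare metal top 200 mm (x) by 260 mm (y); origin at its centre on the worktop, top surface 40 mm up. The corner of the stop is at (88, 116, 40) mm; the two small blocks lie along its -y edge.
- seat (a point): Centre of the flat bed of the spring clamp (fixed), 24 mm above the worktop. z up, y from spring jaw to fixed jaw. Seated, block_centre is at (0, 0, 16) mm here, axes parallel, label end at -y. Four guide lugs, 7 mm above the bed, at y = 22 and -24 mm, leave 1.6 mm each side of the cassette (x = +-27.6 mm); sloped on top, opening to x = +-30.2 mm.
- fixed_jaw (a point): Middle of the fixed jaw's lip edge, at (0, 34, 6) mm from the seat. The jaw's face is at y = 37 mm; the lip above it reaches in to y = 34 mm, its underside 5.5 mm above the bed, and slopes up and outward from there to 13 mm above the bed. The plain end belongs under this lip.
- jaw_nose (a point): Nose of the sliding spring jaw (40 mm wide), closed at y = -33.7 mm from the seat, 6.5 to 8 mm above the bed. Hooked below, to fit the label slant; on top a steep slope rises from it to y = -47 mm, 30 mm above the bed. A level block held 5 to 7 mm towards this jaw from its seat clears the fixed lip, and its label end wedges the jaw open on this slope as it is pushed down.
- spring_jaw (a joint): Opening of the spring jaw towards -y of the seat, in m: 0 closed and empty, about 0.001 with the block seated, at most 0.012. Spring force 3.6 N at 0, 7.2 N at full opening; wedging it open with a block takes about 5 to 12 N downward. With the block flat on the bed it hooks over the label slant and urges the block along +y, home under the fixed lip; push it home if it sticks.
- small_1 (a point): Centre of an ordinary small wax block, 40 x 28 x 15 mm, loose on the chilled plate; a bystander to be left alone.
- small_2 (a point): Centre of the second small wax block, same size, likewise to be left alone.
- long_fence: The long fence of the corner stop, a steel bar 12 mm thick and 7 mm above the plate, on which the 74 mm side of the block comes to bear; its axes are the corner's, its origin that of the chilled plate.
- short_fence: The short fence of the corner stop, a steel bar of the same section, on which the plain end of the block comes to bear; its axes are the corner's, its origin that of the chilled plate.

How it is judged:
On the way, in this order (a step that is already met when the one before it is completed fails the run):
1. the large block is flush against both fences of the corner stop while it is being pressed on one of them with at least 1.5 N (x of block_centre in the frame of corner between -0.0275 and -0.0245 m and y of block_centre in the frame of corner between -0.0385 and -0.0355 m and z of block_centre in the frame of corner below 0.0175 m and angle between the y axis of block_centre and the y axis of corner, either way round below 0.025 rad and (contact force between wax_block and long_fence above 1.5 N or contact force between wax_block and short_fence above 1.5 N)), for 0.06 s.
2. the squared block is lifted out of the corner (z of block_centre in the frame of corner above 0.035 m), for 0.1 s.
At the end, for the whole second after the job is handed in: The block sits flat on the clamp's bed (within 1.5 mm and 0.04 rad), label end at the spring jaw, its plain end home under the fixed jaw (within 1.5 mm along the clamp, 2.5 mm across, 0.06 rad in yaw), the spring jaw closed over the label end (less than 3 mm open), and is let go (x of block_centre in the frame of seat between -0.0025 and 0.0025 m and y of block_centre in the frame of seat between -0.0015 and 0.0015 m and z of block_centre in the frame of seat between 0.0145 and 0.0175 m and y of label_end in the frame of seat below -0.03 m and angle between the y axis of block_centre and the y axis of seat, either way round below 0.06 rad and angle between block_centre's own z axis and vertical below 0.04 rad and value of joint spring_jaw below 0.003 m); the robot touches nothing.
It fails at once if a small block is shifted by more than 15 mm (distance of any of small_1, small_2 from where it was at the start of the episode above 0.015 m).
It fails at once if the large block is rammed against a fence with more than 45 N (contact force between wax_block and long_fence above 45 N or contact force between wax_block and short_fence above 45 N).
It also fails if it takes over 64 s, if anything falls off the work surface, if the arm or the gripper's body presses on something with over 40 N, if the wrist force passes 120 N, or if a joint passes its speed limit or range.

## Working session

There is one attempt and no reset: what is moved stays moved. The work goes in short steps, Python scripts to look and compute and a tool call to move; the robot and the scene stay as the last step left them, time stands still between calls to the robot, and variables do not carry over. Pictures are saved under pics/ and viewed, and the job is handed in when it is done.

Besides the shell and the picture viewer there is one more tool, called after ">>>" as name([rows], argument=value, ...), one row to a line, values as JSON. move_arm: Moves the arm, as the interface text tells. Its arguments: {"type":"object","properties":{"plan":{"type":"array","items":{"type":"object","properties":{"tx":{"type":"number"},"ty":{"type":"number"},"tz":{"type":"number"},"yaw":{"type":"number"}}}},"jaw":{"type":"number"},"grip_force":{"type":"number"}},"required":["plan"]}

```bash
mkdir -p pics; ls; python3 - <<'E'
from bench import manip, imaging
import cv2
print(manip.read_state())
for n in("top","side"):
    c=imaging.capture(n); cv2.imwrite(f"pics/{n}0.png",c["pixels"]); print(n,{k:v for k,v in c.items() if k!="pixels"})
E
```

```text
pics
{'time_s': 0.0, 'joint_positions': array([ 1.14300690e+00,  2.38766322e-01, -1.42374678e-02,  1.31918943e+00,
       -9.19351288e-06,  1.57076053e+00]), 'qvel': array([-6.05411304e-04,  6.31231803e-04, -9.63945355e-04,  4.81543639e-04,
        6.94791232e-05, -8.49037464e-04]), 'joint_efforts': array([-2.97218685e-03, -5.38784802e+01,  3.46444309e+01,  1.80960854e-02,
       -1.86985349e-04,  3.40664303e-05]), 'eef_pos': array([0.21764682, 0.47734346, 0.24769172]), 'orientation': array([ 2.64168527e+00,  1.69891278e+00, -1.83730982e-03]), 'ft_force': array([-1.00272067, -0.13936085,  0.2372008 ]), 'ft_torque': array([-0.0044299 , -0.02984729, -0.0109705 ]), 'gripper_width': 0.08525359633394929}
top {'fov_y': 42.17395382597774, 'cx': 326.6996024186806, 'cy': 200.3867285660721, 'k1': -0.12190931066873326, 'pose': array([[-1.63750735e-03, -9.89582837e-01,  1.43955295e-01,
         3.02899398e-01],
       [-9.99998354e-01,  1.50796707e-03, -1.00896827e-03,
        -2.27669687e-02],
       [ 7.81377837e-04, -1.43956710e-01, -9.89583678e-01,
         1.38713417e+00],
       [ 0.00000000e+00,  0.00000000e+00,  0.00000000e+00,
         1.00000000e+00]])}
side {'fov_y': 48.95241439909141, 'cx': 312.952040954872, 'cy': 197.2588355890503, 'k1': -0.043130198140352134, 'pose': array([[ 0.99956153,  0.01832632, -0.02325724,  0.53020265],
       [ 0.02957214, -0.57814309,  0.81539933, -0.88284678],
       [ 0.00149726, -0.81572956, -0.57843153,  0.70202747],
       [ 0.        ,  0.        ,  0.        ,  1.        ]])}
```

View pics/top0.png

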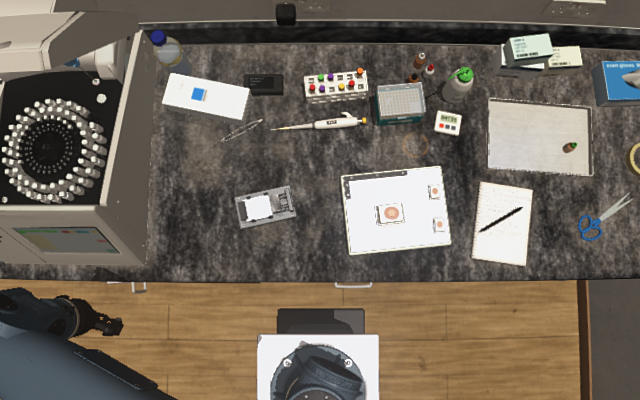

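View pics/side0.png

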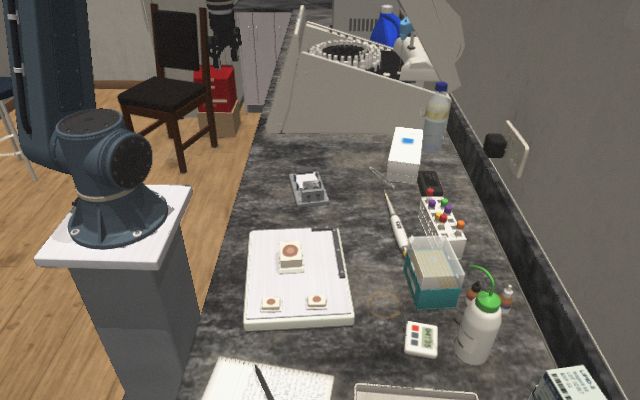

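```bash
python3 - <<'E'
import cv2
t=cv2.imread("pics/top0.png");s=cv2.imread("pics/side0.png")
cv2.imwrite("pics/t_plate.png",cv2.resize(t[160:260,335:460],None,fx=6,fy=6,interpolation=cv2.INTER_CUBIC))
cv2.imwrite("pics/t_clamp.png",cv2.resize(t[175:235,225:305],None,fx=9,fy=9,interpolation=cv2.INTER_CUBIC))
cv2.imwrite("pics/s_plate.png",cv2.resize(s[220:335,235:365],None,fx=5,fy=5,interpolation=cv2.INTER_CUBIC))
cv2.imwrite("pics/s_clamp.png",cv2.resize(s[160:215,275:345],None,fx=10,fy=10,interpolation=cv2.INTER_CUBIC))
E
```

```text
(no output)
```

View pics/t_plate.png

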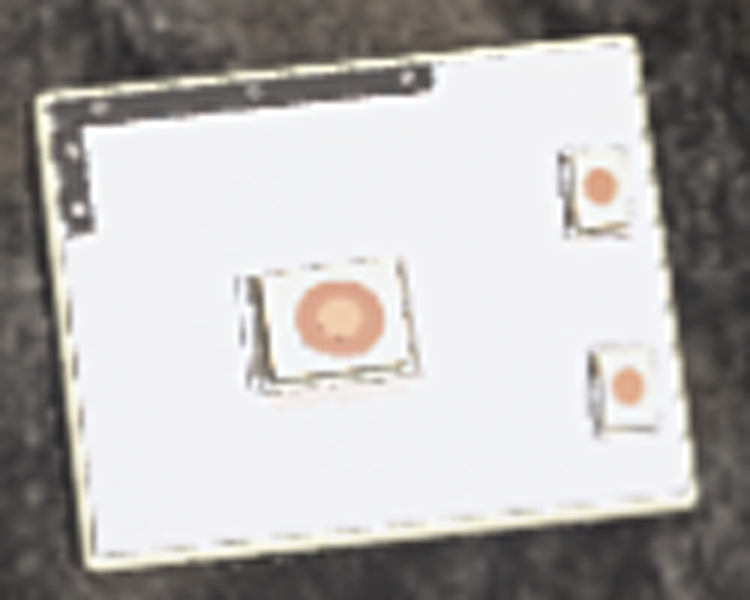

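View pics/t_clamp.png

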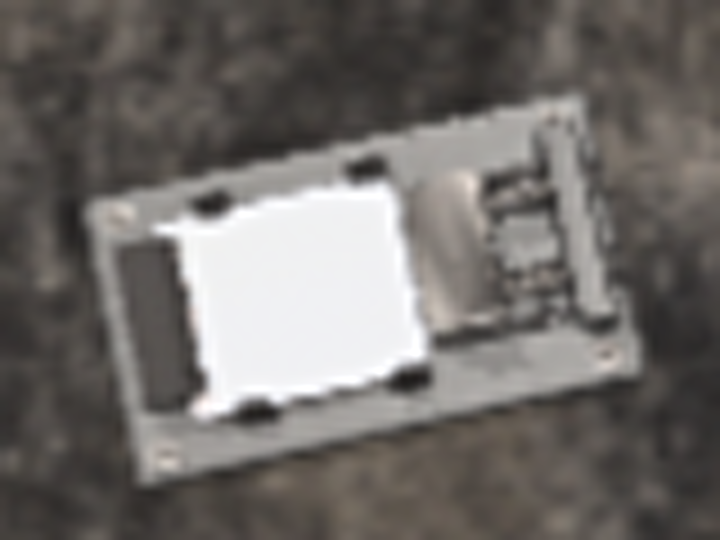

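View pics/s_plate.png

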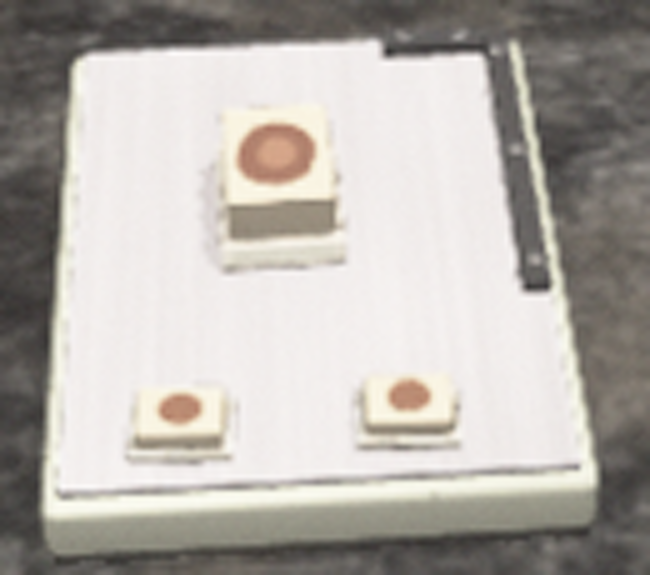

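View pics/s_clamp.png

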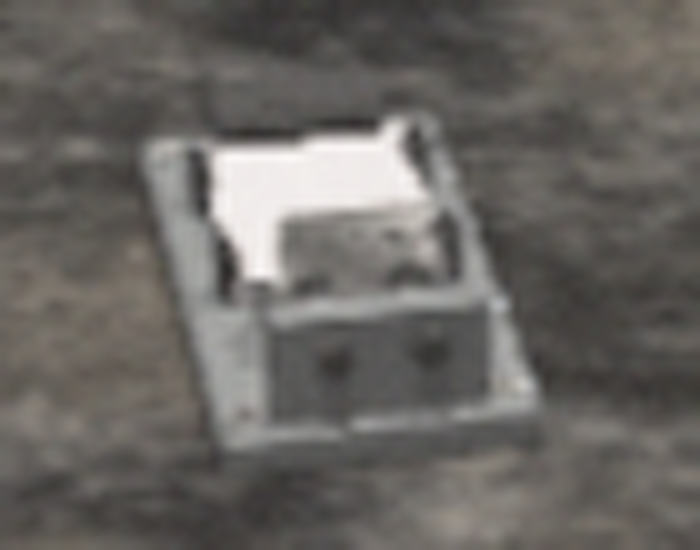

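```bash
cat > h.py <<'E'
import numpy as np, cv2
from bench import imaging, manip
def cam(n): return imaging.capture(n)
def K(c):
    f=200/np.tan(np.radians(c["fov_y"])/2)
    return np.array([[f,0,c["cx"]],[0,f,c["cy"]],[0,0,1]]),np.array([c["k1"],0,0,0.])
def ray(c,uv):
    k,d=K(c); p=cv2.undistortPoints(np.asarray(uv,float).reshape(-1,1,2),k,d).reshape(-1,2)
    P=c["pose"]; return P[:3,3],np.c_[p,np.ones(len(p))]@P[:3,:3].T
def onz(c,uv,z):
    o,d=ray(c,uv); z=np.broadcast_to(z,(len(d),)); t=(z-o[2])/d[:,2]; return o+t[:,None]*d
def proj(c,X):
    k,d=K(c); T=np.linalg.inv(c["pose"]); r,_=cv2.Rodrigues(T[:3,:3])
    return cv2.projectPoints(np.asarray(X,float).reshape(-1,1,3),r,T[:3,3],k,d)[0].reshape(-1,2)
E
python3 - <<'E'
from h import *
np.set_printoptions(precision=4,suppress=True)
for n in("top","side"):
    c=cam(n); im=c["pixels"]; np.savez(f"{n}.npz",**c)
    hsv=cv2.cvtColor(im,cv2.COLOR_BGR2HSV)
    # tissue discs: orange
    m=((hsv[...,0]<20)&(hsv[...,1]>60)&(hsv[...,2]>120)).astype(np.uint8)
    x0,y0,x1,y1=(335,160,460,260) if n=="top" else (235,220,365,335)
    mm=np.zeros_like(m); mm[y0:y1,x0:x1]=m[y0:y1,x0:x1]
    N,l,s,ce=cv2.connectedComponentsWithStats(mm)
    for i in range(1,N):
        if s[i,4]>15: print(n,s[i],ce[i],onz(c,[ce[i]],[.072 if s[i,4]>100 else .055]))
    # plate: bright
    g=im.min(2); b=(g>170).astype(np.uint8); mm=np.zeros_like(b); mm[y0:y1,x0:x1]=b[y0:y1,x0:x1]
    cs,_=cv2.findContours(mm,0,2); k=max(cs,key=cv2.contourArea)
    q=cv2.approxPolyDP(cv2.convexHull(k),4,True).reshape(-1,2); print(q); w=onz(c,q,.04);print(w)
    print("edges",[round(float(np.linalg.norm(w[i]-w[i-1])),4) for i in range(len(w))])
E
```

```text
top [432 188   6   6  24] [434.6667 190.5833] [[ 0.5222 -0.3067  0.055 ]]
top [384 207  15  12 143] [391.2797 212.5175] [[ 0.4626 -0.1893  0.072 ]]
top [437 222   5   5  21] [439. 224.] [[ 0.4343 -0.3154  0.055 ]]
[[440 167]
 [450 243]
 [349 253]
 [341 176]]
[[ 0.5884 -0.3265  0.04  ]
 [ 0.3858 -0.3463  0.04  ]
 [ 0.3611 -0.0817  0.04  ]
 [ 0.564  -0.0621  0.04  ]]
edges [0.2656, 0.2036, 0.2658, 0.2039]
side [282 245  16  12 155] [289.6452 250.4387] [[ 0.4613 -0.191   0.072 ]]
side [313 296   8   6  41] [316.2927 298.5366] [[ 0.5206 -0.3074  0.055 ]]
side [267 299   8   6  42] [270.5   301.381] [[ 0.4332 -0.3173  0.055 ]]
[[338 229]
 [353 317]
 [244 323]
 [250 232]]
[[ 0.5666 -0.0775  0.04  ]
 [ 0.5907 -0.3377  0.04  ]
 [ 0.3873 -0.3582  0.04  ]
 [ 0.3602 -0.0951  0.04  ]]
edges [0.2072, 0.2613, 0.2044, 0.2645]
```

```bash
cat >> h.py <<'E'
def edge(c,A,B,n=25,half=4,sign=0,chan=None,inset=.1):
    """subpixel edge near image segment A-B; returns edge pixels on fitted line ends + rms"""
    im=c["pixels"].astype(np.float32); g=im.mean(2) if chan is None else im[...,chan]
    g=cv2.GaussianBlur(g,(0,0),.6)
    A=np.float64(A);B=np.float64(B);t=(B-A)/np.linalg.norm(B-A);nn=np.array([-t[1],t[0]])
    s=np.arange(-half,half+.01,.1); P=[]
    for f in np.linspace(inset,1-inset,n):
        q=A+f*(B-A)+s[:,None]*nn
        v=cv2.remap(g,q[:,0].astype(np.float32)[None],q[:,1].astype(np.float32)[None],cv2.INTER_CUBIC)[0]
        d=np.gradient(v); d=d*sign if sign else abs(d)
        w=np.where(d>.5*d.max(),d,0); i=int(d.argmax()); w[:max(0,i-8)]=0; w[i+9:]=0
        P.append(A+f*(B-A)+(s*w).sum()/w.sum()*nn)
    P=np.array(P); off=(P-A)@nn; al=(P-A)@t
    k=np.ones(len(P),bool)
    for _ in range(5):
        co=np.polyfit(al[k],off[k],1); r=off-np.polyval(co,al); k=abs(r)<max(.25,2*np.median(abs(r[k])))
    L=np.linalg.norm(B-A)
    return np.array([A+np.polyval(co,0)*nn, B+np.polyval(co,L)*nn]), r[k].std(), k.sum()
def load(n):
    z=np.load(n+".npz"); return {k:(z[k] if z[k].ndim else float(z[k])) for k in z}
E
python3 - <<'E'
from h import *
np.set_printoptions(precision=4,suppress=True)
th=np.radians(5.4);R=np.array([[np.cos(th),-np.sin(th)],[np.sin(th),np.cos(th)]])
C=np.array([.5515,-.0804])
for n in("top","side"):
    c=load(n)
    def W(x,y,z): return np.r_[C+R@[x,y],z]
    segs={"long_in":((0,-.02,.04),(0,-.15,.04)),"short_in":((-.006,0,.047),(-.046,0,.047)),"short_inb":((-.006,0,.04),(-.046,0,.04)),
     "top_long":((.012,.01,.047),(.012,-.15,.047)),"metal-y":((.01,-.246,.04),(-.18,-.246,.04))}
    for k,(a,b) in segs.items():
        p=proj(c,[W(*a),W(*b)]); e,r,m=edge(c,*p,half=2.5)
        w=onz(c,e,a[2]); d=w[1]-w[0]
        loc=(w[:,:2]-C)@R
        print(n,k,e.round(1).tolist(),"rms %.2f n %d"%(r,m),"local",(loc*1000).round(1).tolist(),"ang",round(np.degrees(np.arctan2(d[1],d[0])),2))
    p=proj(c,[W(0,0,.04)])[0]; print(p)
    im=c["pixels"]; print(im[int(p[1])-4:int(p[1])+6,int(p[0])-4:int(p[0])+10].mean(2).astype(int))
E
```

```text
top long_in [[355.5, 180.0], [404.2, 174.9]] rms 0.10 n 25 local [[-0.1, -20.0], [1.2, -150.0]] ang -84.0
top short_in [[348.4, 182.4], [350.2, 197.3]] rms 0.10 n 25 local [[-6.0, -0.3], [-46.0, -0.9]] ang -173.72
top short_inb [[348.5, 182.8], [350.3, 197.7]] rms 0.11 n 25 local [[-6.0, -0.8], [-46.0, -1.4]] ang -173.78
top top_long [[343.7, 174.6], [403.9, 168.5]] rms 0.16 n 21 local [[16.0, 10.0], [17.1, -150.1]] ang -84.2
top metal-y [[440.9, 168.2], [450.4, 239.1]] rms 0.12 n 22 local [[10.2, -250.6], [-179.9, -251.6]] ang -174.29
[347.9742 180.6287]
[[247 182 167 174 160 130 113 120 131 116 100  93  93  95]
 [154 100  90  92  91  85  89 140 165 153 106  91  91  91]
 [128  98  89  90  93  92  96 146 168 136 102  95  95  96]
 [185 115  97  97  94  91  86  90 110 100  93  95  99 112]
 [208 139 110 102  84  80 108 107 107 107 114 123 134 194]
 [220 141 103  96  93 141 240 250 247 247 247 254 253 252]
 [169  91  86  92  91 141 250 251 248 247 247 247 246 246]
 [167  94  91 113 104 128 247 247 244 243 243 243 243 243]
 [152  95 104 174 172 128 240 247 244 242 243 242 242 243]
 [155  
[... 512 characters left out ...]
312.2], [249.7, 317.7]] rms 0.06 n 19 local [[9.8, -247.9], [-179.7, -249.2]] ang -174.21
[331.6033 229.6654]
[[113 107  96  94  97  95  97  99 102 107 105  99  84  74]
 [143 123 101 105 102  97  96  98  95  91  88  93  85  79]
 [148 109  99 100  88  89  95  97  99  99 109 104  89  84]
 [ 98  99  93  94  82  86 108 107 105 123 167 146  95  92]
 [ 60  61  62  64  62  84 138 140 123 140 206 186 117 113]
 [143 143 142 143 107  90 155 152 121 128 202 203 144 120]
 [237 236 237 236 187 106  94 107 105 103 194 216 153 102]
 [237 238 237 237 214 145  98  98  95  96 163 216 177 111]
 [237 236 238 236 225 161  87  99  96  98 144 211 180  97]
 [236 237 238 235 229 159  87  99  97  99 145 208 179 101]]
```

```bash
python3 - <<'E'
from h import *
np.set_printoptions(precision=4,suppress=True)
c=load("top")
P={"px":((379.2,205.8),(401.7,203.7)),"nx":((380,223.3),(403.3,220.8)),"py":((379.2,205.8),(380,223.3)),"ny":((401.7,203.7),(403.3,220.8))}
S={"ny":((281,260),(302,259.4)),"nx":((279.4,241.6),(280.6,260)),"px":((300,241),(302,259.4))}
for n,Q in(("top",P),("side",S)):
    c=load(n)
    for k,(a,b) in Q.items():
      for ch in(0,None):
        e,r,m=edge(c,a,b,half=1.8,chan=ch); w=onz(c,e,.072); d=w[1]-w[0]
        print(n,k,e.round(1).tolist(),"%.2f %d"%(r,m),w[:,:2].tolist(),"mid",w.mean(0)[:2],"ang",round(np.degrees(np.arctan2(d[1],d[0])),1))
s=cv2.imread("pics/side0.png");cv2.imwrite("pics/s_block.png",cv2.resize(s[234:280,268:314],None,fx=13,fy=13,interpolation=cv2.INTER_CUBIC))
E
```

```text
top px [[379.3, 206.9], [401.7, 203.2]] 1.37 25 [[0.4771150821888147, -0.15880504314958924], [0.4865839460755145, -0.21651655101922096]] mid [ 0.4818 -0.1877] ang -80.7
top px [[379.3, 206.7], [401.7, 203.6]] 1.31 25 [[0.4775867193745152, -0.15876881941294738], [0.4856695377497756, -0.21658112589557452]] mid [ 0.4816 -0.1877] ang -82.0
top nx [[379.9, 222.6], [403.2, 219.4]] 0.11 21 [[0.43684827030109585, -0.159755794816841], [0.4447004171369865, -0.219458588510624]] mid [ 0.4408 -0.1896] ang -82.5
top nx [[379.9, 222.7], [403.2, 219.5]] 0.14 21 [[0.43660023279187343, -0.15977853822507704], [0.4446299050670567, -0.21946463020843235]] mid [ 0.4406 -0.1896] ang -82.3
top py [[378.0, 205.9], [380.5, 223.3]] 0.12 25 [[0.4798587792785918, -0.15553049619275827], [0.43501851416855497, -0.16126262942756142]] mid [ 0.4574 -0.1584] ang -172.7
top py [[378.1, 205.9], [380.3, 223.3]] 0.13 24 [[0.479864082509087, -0.1556505078541218], [0.4349959914620607, -0.16073985874310237]] mid [ 0.4574 -0.1582] ang -173.5
top ny [[401.6, 203.7], [403.4, 220.8]] 0.87 25 [[0.48529122865255125, -0.2162351104942
[... 569 characters left out ...]
672 -0.2194] ang 8.1
side nx [[278.7, 241.6], [282.0, 259.9]] 1.16 25 [[0.4354595100973826, -0.16358897722193944], [0.4475698575461118, -0.22037234261866478]] mid [ 0.4415 -0.192 ] ang -78.0
side nx [[280.3, 241.5], [281.0, 260.0]] 0.84 25 [[0.43893674353702977, -0.16312973174539802], [0.44557489046207516, -0.22062633643889684]] mid [ 0.4423 -0.1919] ang -83.4
side px [[300.3, 241.0], [303.4, 259.2]] 0.14 16 [[0.4822052850833119, -0.15985970764284674], [0.4916782885670578, -0.216987021435605]] mid [ 0.4869 -0.1884] ang -80.6
side px [[298.9, 241.1], [301.4, 259.5]] 0.12 14 [[0.4791197623878509, -0.1604714145333811], [0.48764377876692244, -0.21775317838856034]] mid [ 0.4834 -0.1891] ang -81.5
```

View pics/s_block.png

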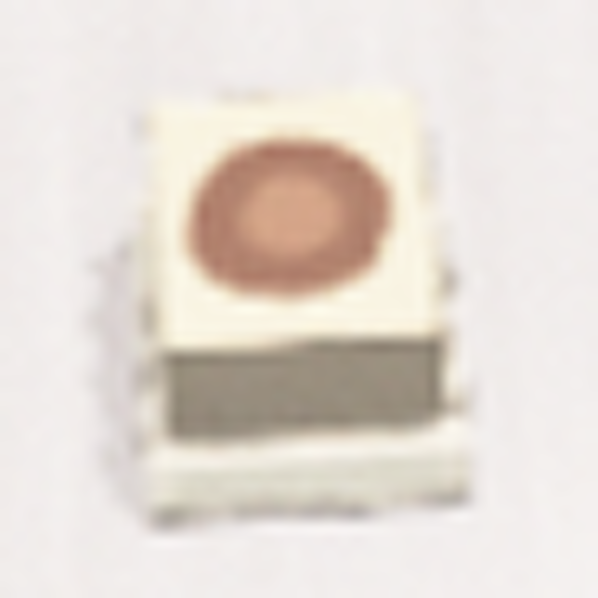

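```bash
python3 - <<'E'
from h import *
np.set_printoptions(precision=4,suppress=True)
c=load("top"); im=c["pixels"]; g=im.mean(2)
Z=lambda x,y:(225+x/9-.5+.5/9,175+y/9-.5+.5/9)
E_={"lip":(Z(183,250),Z(203,395),.030),"nose":(Z(398,195),Z(425,350),.031),"bedtop":(Z(230,203),Z(350,185),.024),"bedbot":(Z(280,405),Z(390,378),.024),
 "base_l":(Z(88,215),Z(140,480),.012),"base_t":(Z(130,195),Z(540,103),.012),"base_b":(Z(180,475),Z(600,382),.012)}
for k,(a,b,z) in E_.items():
    e,r,m=edge(c,a,b,half=1.5); w=onz(c,e,z); d=w[1]-w[0]
    print(k,e.round(1).tolist(),"%.2f %d"%(r,m),w[:,:2].tolist(),"ang",round(np.degrees(np.arctan2(d[1],d[0])),1))
# lugs
wl=[]
for p in((212,203),(367,168),(258,410),(408,378)):
    u,v=Z(*p); u0,v0=int(round(u)),int(round(v)); s=g[v0-3:v0+4,u0-3:u0+4]; ww=np.clip(95-s,0,None)
    yy,xx=np.mgrid[v0-3:v0+4,u0-3:u0+4]; q=((xx*ww).sum()/ww.sum(),(yy*ww).sum()/ww.sum())
    w=onz(c,[q],.029)[0]; wl.append(w[:2]); print("lug",q,w)
wl=np.array(wl); print("mean",wl.mean(0),"dy",wl[0]-wl[1],wl[2]-wl[3],"dx",wl[0]-wl[2],wl[1]-wl[3])
print([np.linalg.norm(v) for v in (wl[0]-wl[1],wl[2]-wl[3],wl[0]-wl[2],wl[1]-wl[3])])
s=cv2.imread("pics/top0.png")[180:230,230:300];cv2.imwrite("pics/t_clamp2.png",cv2.resize(s,None,fx=11,fy=11,interpolation=cv2.INTER_NEAREST))
E
```

```text
lip [[244.3, 202.4], [247.5, 218.4]] 0.11 23 [[0.4952221773612786, 0.19427199198000558], [0.4526515613113413, 0.184795197795227]] ang -167.4
nose [[268.5, 196.3], [271.6, 213.5]] 0.11 22 [[0.5114405007802953, 0.1299540337846085], [0.4655430536803787, 0.12109199567061875]] ang -169.1
bedtop [[250.2, 197.6], [263.4, 194.6]] 0.16 25 [[0.5089405519655004, 0.17971066328849322], [0.5169121362912087, 0.14456406781681683]] ang -77.2
bedbot [[255.6, 219.1], [267.8, 216.4]] 0.14 25 [[0.45140439881233685, 0.1643285706454578], [0.45861627776338226, 0.13176501069255536]] ang -77.5
base_l [[234.0, 198.5], [240.0, 227.9]] 0.07 23 [[0.5084069878802558, 0.22534928837470325], [0.42910257331812063, 0.20716754488043132]] ang -167.1
base_t [[238.9, 195.8], [284.5, 185.7]] 0.11 22 [[0.5157277328527416, 0.21212382030539564], [0.5430904206773076, 0.08942608560711518]] ang -77.4
base_b [[244.6, 227.3], [291.2, 216.7]] 0.09 25 [[0.43069346204236103, 0.1951101170791562], [0.4591188933940413, 0.07076519152304643]] ang -77.1
lug (np.float64(247.7206851119894), np.float64(196.79051383399207)) [0.5104 0.1856 0.029 ]
lug (np.float64(264.93325092707045), np.float64(192.85908529048206)) [0.5209 0.1399 0.029 ]
lug (np.float64(253.10767790262176), np.float64(220.563670411985)) [0.447  0.1701 0.029 ]
lug (np.float64(270.1688311688311), np.float64(216.77056277056272)) [0.457 0.125 0.029]
mean [0.4838 0.1551] dy [-0.0105  0.0457] [-0.01   0.045] dx [0.0635 0.0155] [0.0639 0.0148]
[np.float64(0.046913622380278165), np.float64(0.04612614550791842), np.float64(0.0653351516085757), np.float64(0.06560006517171459)]
```

View pics/t_clamp2.png

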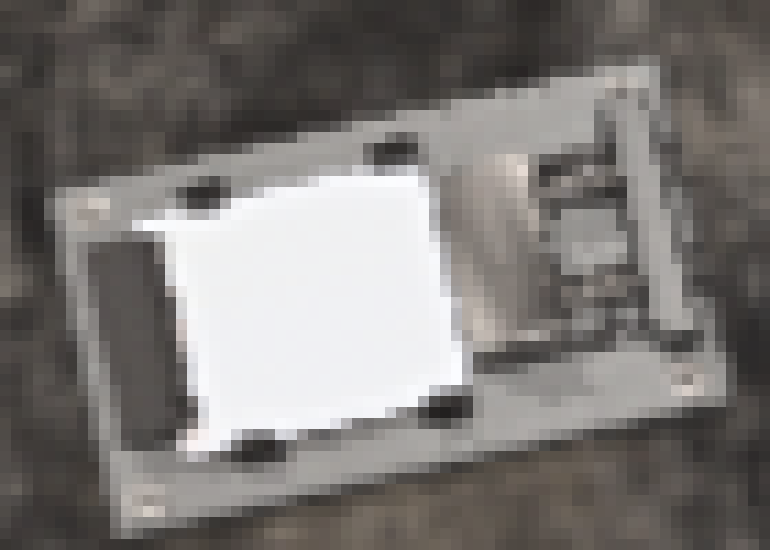

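```bash
cat >> h.py <<'E'
from scipy.spatial.transform import Rotation as Ro
def st():
    s=manip.read_state(); R=Ro.from_rotvec(s["orientation"]).as_matrix()
    s["ang"]=np.degrees(np.arctan2(R[1,0],R[0,0])); s["R"]=R; return s
def go(x,y,z,ang):
    s=st(); d=s["R"].T@(np.array([x,y,z])-s["eef_pos"])
    print("t",round(s["time_s"],2),"pos",s["eef_pos"].round(4),"ang %.2f"%s["ang"],"f",s["ft_force"].round(1),"w %.4f"%s["gripper_width"])
    print("-> tx,ty,tz mm",(d*1000).round(1),"yaw %.2f"%(s["ang"]-ang), "tilt",s["R"][:,2].round(4))
def R2(a): a=np.radians(a); return np.array([[np.cos(a),-np.sin(a)],[np.sin(a),np.cos(a)]])
E
python3 -c "
from h import *
go(.462,-.190,.15,7.7)"
```

```text
t 0.2 pos [0.2177 0.4775 0.2479] ang 65.49 f [ 0.2  0.1 -0. ] w 0.0854
-> tx,ty,tz mm [-505.9  499.2   98.4] yaw 57.79 tilt [-4.e-04 -9.e-04 -1.e+00]
```

>>> move_arm([
  {"tx": -0.035, "ty": 0.035, "tz": 0, "yaw": 5},
  {"tx": -0.07, "ty": 0.069, "tz": 0, "yaw": 10},
  {"tx": -0.105, "ty": 0.104, "tz": 0, "yaw": 15},
  {"tx": -0.14, "ty": 0.138, "tz": 0, "yaw": 20},
  {"tx": -0.175, "ty": 0.173, "tz": 0.02, "yaw": 25},
  {"tx": -0.21, "ty": 0.207, "tz": 0.03, "yaw": 30},
  {"tx": -0.245, "ty": 0.242, "tz": 0.04, "yaw": 35},
  {"tx": -0.28, "ty": 0.276, "tz": 0.05, "yaw": 40},
  {"tx": -0.315, "ty": 0.311, "tz": 0.06, "yaw": 44},
  {"tx": -0.35, "ty": 0.345, "tz": 0.07, "yaw": 48},
  {"tx": -0.385, "ty": 0.38, "tz": 0.08, "yaw": 52},
  {"tx": -0.42, "ty": 0.414, "tz": 0.09, "yaw": 57},
], jaw=-1, grip_force=20)

```text
time_s: 1.4
eef_pos: [0.4191, -0.075, 0.1589]
orientation: [3.133, 0.227, 0.0]
ft_force: [1.1, 0.5, -0.2]
gripper_width: 0.0861
```

```bash
python3 -c "
from h import *
go(.462,-.190,.12,7.7)"
```

```text
t 1.4 pos [ 0.4191 -0.075   0.1589] ang 8.30 f [ 1.1  0.5 -0.2] w 0.0861
-> tx,ty,tz mm [ 25.9 120.   39. ] yaw 0.60 tilt [ 3.e-04 -8.e-04 -1.e+00]
```

>>> move_arm([
  {"tx": 0.008, "ty": 0.04, "tz": 0.01, "yaw": 0.2},
  {"tx": 0.017, "ty": 0.08, "tz": 0.02, "yaw": 0.4},
  {"tx": 0.026, "ty": 0.12, "tz": 0.03, "yaw": 0.6},
  {"tx": 0.026, "ty": 0.12, "tz": 0.039, "yaw": 0.6},
  {"tx": 0.026, "ty": 0.12, "tz": 0.039, "yaw": 0.6},
])

```text
time_s: 1.9
eef_pos: [0.4611, -0.1903, 0.1185]
orientation: [-3.134, -0.208, 0.004]
ft_force: [-0.1, 0.5, -0.2]
gripper_width: 0.0853
```

```bash
python3 -c "
from h import *
go(.462,-.190,.072,7.7)
for n in('top','side'):
    c=cam(n);im=c['pixels'];print(proj(c,[st()['eef_pos']]))
    a=im[160:260,335:460] if n=='top' else im[200:310,235:365]
    cv2.imwrite('pics/%s1.png'%n,cv2.resize(a,None,fx=5,fy=5,interpolation=cv2.INTER_CUBIC))
"
```

```text
t 1.9 pos [ 0.4611 -0.1903  0.1185] ang 7.59 f [-0.1  0.5 -0.2] w 0.0853
-> tx,ty,tz mm [ 1.  -0.2 46.5] yaw -0.11 tilt [-2.5e-03  5.0e-04 -1.0e+00]
[[393.77065612 210.79216038]]
[[289.10363667 232.5537525 ]]
```

View pics/side1.png

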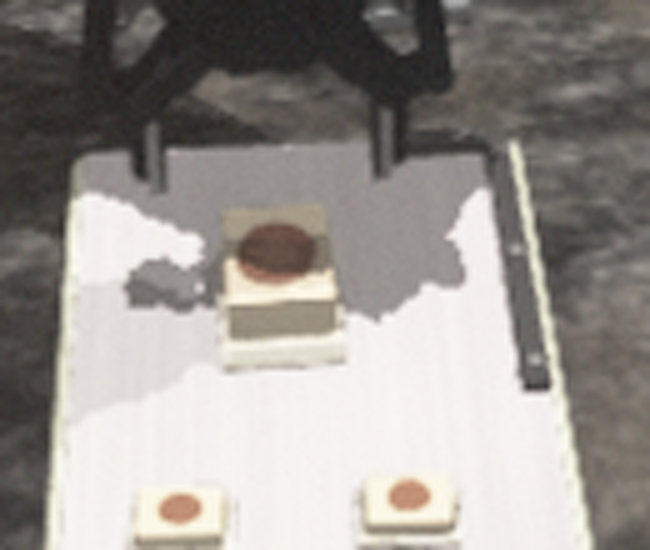

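View pics/top1.png

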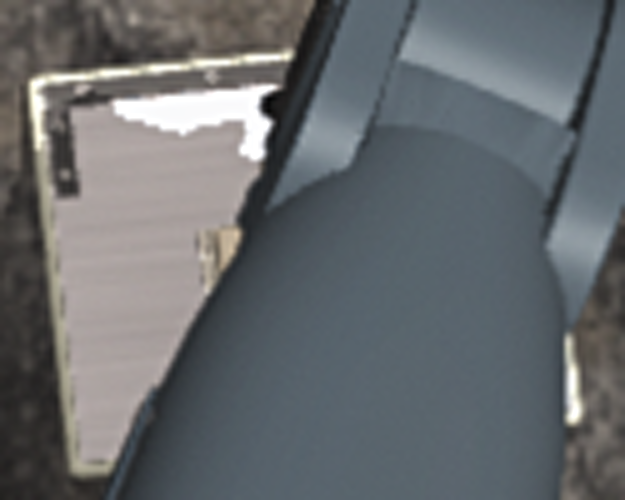

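```bash
python3 -c "
from h import *
c=load('side')
for u,v in((147,192),(387,178)):
    o,d=ray(c,[(235+u/5,200+v/5)]); d=d[0]
    for y in(-.18,-.19,-.2): t=(y-o[1])/d[1]; print(o+t*d)
"
```

```text
[ 0.40770315 -0.18        0.09458911]
[ 0.40944605 -0.19        0.10323166]
[ 0.41118896 -0.2         0.1118742 ]
[ 0.50914755 -0.18        0.1050789 ]
[ 0.50944712 -0.19        0.1135722 ]
[ 0.50974669 -0.2         0.12206549]
```

>>> move_arm([
  {"tx": 0.001, "ty": 0, "tz": 0.02},
  {"tx": 0.001, "ty": 0, "tz": 0.035},
  {"tx": 0.001, "ty": 0, "tz": 0.045},
  {"tx": 0.001, "ty": 0, "tz": 0.0495},
  {"tx": 0.001, "ty": 0, "tz": 0.0495},
])

```text
invalid input at $.plan[0]: expected keys tx, ty, tz, yaw
```

>>> move_arm([
  {"tx": 0},
  {"tx": 0},
  {"tx": 0},
  {"tx": 0},
  {"tx": 0},
  {"tx": 0},
  {"tx": 0},
  {"tx": 0},
], jaw=1, grip_force=20)

```text
invalid input at $.plan[0]: expected keys tx, ty, tz, yaw
```

```bash
python3 -c "
from h import *
go(.462,-.190,.069,7.7)
c=cam('side');im=c['pixels']
cv2.imwrite('pics/side2.png',cv2.resize(im[220:310,235:365],None,fx=6,fy=6,interpolation=cv2.INTER_CUBIC))
"
```

```text
t 2.0 pos [ 0.4614 -0.1892  0.1198] ang 7.71 f [-0.1  0.  -0.7] w 0.0852
-> tx,ty,tz mm [ 0.5  0.8 50.8] yaw 0.01 tilt [-9.e-04 -1.e-04 -1.e+00]
```

View pics/side2.png

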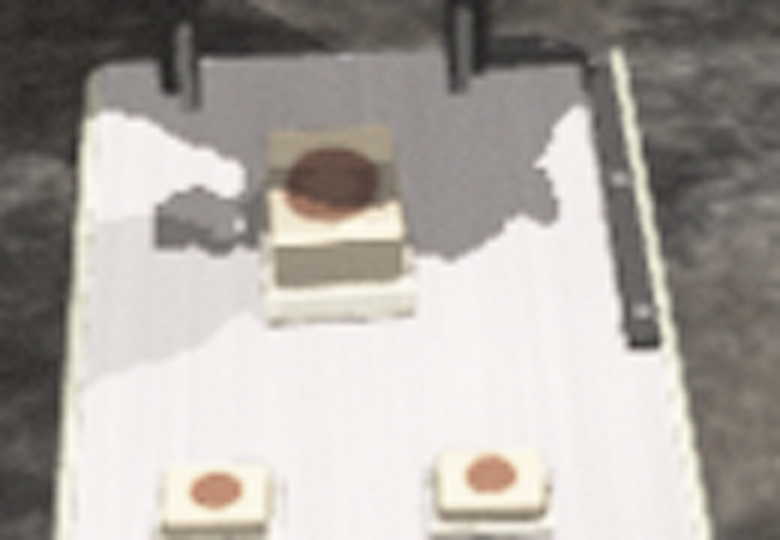

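Both moves were refused because every row needs all four keys, so nothing moved. I'll send them again.

>>> move_arm([
  {"tx": 0.001, "ty": 0.001, "tz": 0.02, "yaw": 0},
  {"tx": 0.001, "ty": 0.001, "tz": 0.035, "yaw": 0},
  {"tx": 0.001, "ty": 0.001, "tz": 0.045, "yaw": 0},
  {"tx": 0.001, "ty": 0.001, "tz": 0.051, "yaw": 0},
  {"tx": 0.001, "ty": 0.001, "tz": 0.051, "yaw": 0},
])

```text
time_s: 2.55
eef_pos: [0.4627, -0.1894, 0.0691]
orientation: [3.134, 0.213, -0.001]
ft_force: [-0.9, -0.6, 0.3]
gripper_width: 0.0856
```

```bash
python3 -c "
from h import *
go(.462,-.190,.069,7.7)
c=cam('side');im=c['pixels']
cv2.imwrite('pics/side3.png',cv2.resize(im[220:310,235:365],None,fx=6,fy=6,interpolation=cv2.INTER_CUBIC))
"
```

```text
t 2.55 pos [ 0.4627 -0.1894  0.0691] ang 7.79 f [-0.9 -0.6  0.3] w 0.0856
-> tx,ty,tz mm [-0.8  0.5  0.1] yaw 0.09 tilt [-5.e-04 -3.e-04 -1.e+00]
```

View pics/side3.png

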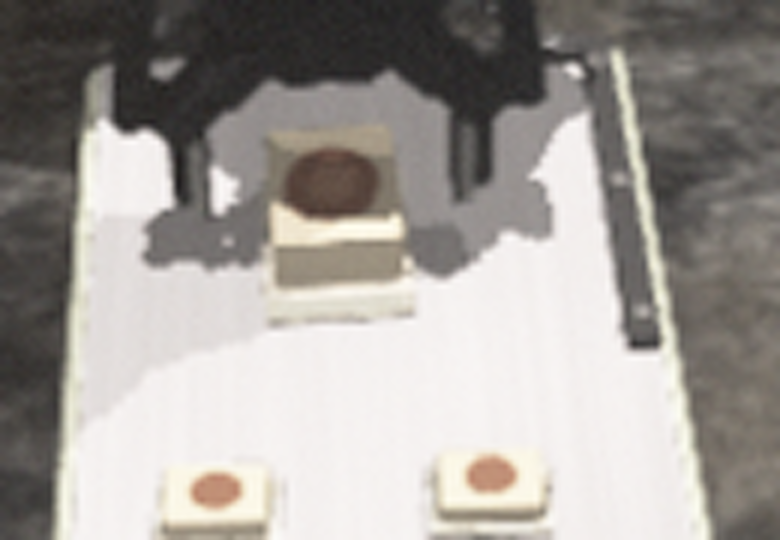

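>>> move_arm([
  {"tx": 0, "ty": 0, "tz": 0, "yaw": 0},
  {"tx": 0, "ty": 0, "tz": 0, "yaw": 0},
  {"tx": 0, "ty": 0, "tz": 0, "yaw": 0},
  {"tx": 0, "ty": 0, "tz": 0, "yaw": 0},
  {"tx": 0, "ty": 0, "tz": 0, "yaw": 0},
  {"tx": 0, "ty": 0, "tz": 0, "yaw": 0},
], jaw=1, grip_force=20)

```text
time_s: 3.2
eef_pos: [0.4632, -0.1898, 0.07]
orientation: [3.133, 0.213, 0.001]
ft_force: [-0.7, 0.3, 7.1]
gripper_width: 0.0455
```

```bash
python3 -c "
from h import *
go(.462,-.190,.069,7.7)
c=cam('side');im=c['pixels']
cv2.imwrite('pics/side4.png',cv2.resize(im[220:310,235:365],None,fx=6,fy=6,interpolation=cv2.INTER_CUBIC))
"
```

```text
t 3.2 pos [ 0.4632 -0.1898  0.07  ] ang 7.78 f [-0.7  0.3  7.1] w 0.0455
-> tx,ty,tz mm [-1.3 -0.   1. ] yaw 0.08 tilt [ 9.e-04 -9.e-04 -1.e+00]
```

View pics/side4.png

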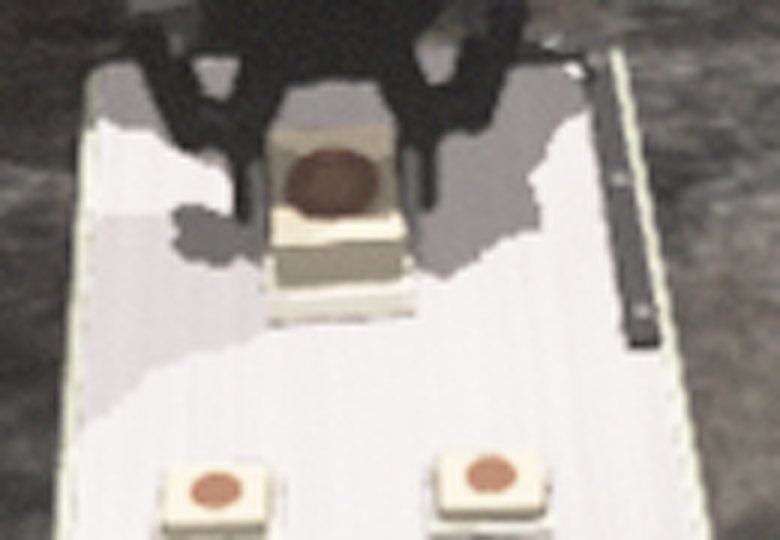

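```bash
python3 -c "
from h import *
p=np.array([.551,-.081])+R2(5.85)@[-.033,-.044]
print(p); go(*p,.0697,5.85)
"
```

```text
[ 0.52265654 -0.12813436]
t 3.25 pos [ 0.4633 -0.1898  0.07  ] ang 7.78 f [-0.6  0.2  5.8] w 0.0454
-> tx,ty,tz mm [ 67.2 -53.1   0.4] yaw 1.93 tilt [ 1.e-03 -9.e-04 -1.e+00]
```

>>> move_arm([
  {"tx": 0.004, "ty": -0.003, "tz": 0, "yaw": 0.5},
  {"tx": 0.012, "ty": -0.0095, "tz": 0, "yaw": 1},
  {"tx": 0.02, "ty": -0.016, "tz": 0, "yaw": 1.5},
  {"tx": 0.028, "ty": -0.022, "tz": 0, "yaw": 1.9},
  {"tx": 0.036, "ty": -0.0285, "tz": 0, "yaw": 1.9},
  {"tx": 0.044, "ty": -0.035, "tz": 0, "yaw": 1.9},
  {"tx": 0.052, "ty": -0.041, "tz": 0, "yaw": 1.9},
  {"tx": 0.06, "ty": -0.047, "tz": 0, "yaw": 1.9},
  {"tx": 0.067, "ty": -0.053, "tz": 0, "yaw": 1.9},
  {"tx": 0.067, "ty": -0.053, "tz": 0, "yaw": 1.9},
])

```text
time_s: 4.25
eef_pos: [0.5238, -0.1271, 0.0701]
orientation: [-3.137, -0.163, -0.003]
ft_force: [2.0, 1.3, 1.0]
gripper_width: 0.0456
```

```bash
python3 -c "
from h import *
go(*(np.array([.551,-.081])+R2(5.85)@[-.026,-.044]),.0697,5.85)
for n in('side','top'):
    c=cam(n);im=c['pixels']
    a=im[160:260,335:460] if n=='top' else im[210:310,235:365]
    cv2.imwrite('pics/%s5.png'%n,cv2.resize(a,None,fx=6,fy=6,interpolation=cv2.INTER_CUBIC))
"
```

```text
t 4.25 pos [ 0.5238 -0.1271  0.0701] ang 5.95 f [2.  1.3 1. ] w 0.0456
-> tx,ty,tz mm [5.8 1.  0.4] yaw 0.10 tilt [ 2.2e-03  2.0e-04 -1.0e+00]
```

View pics/side5.png

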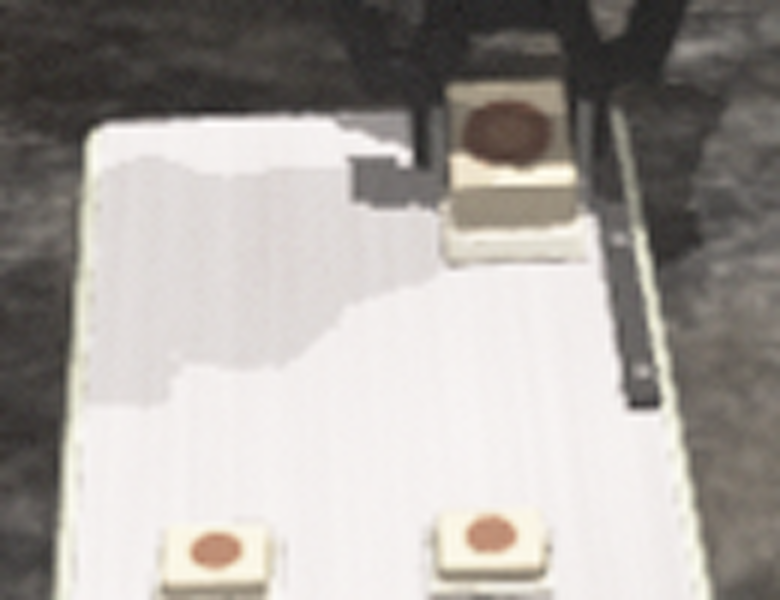

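View pics/top5.png

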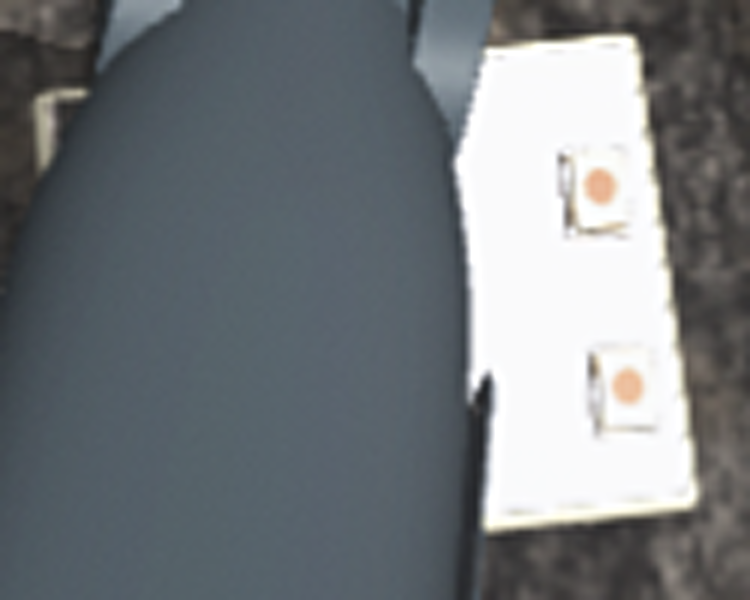

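>>> move_arm([
  {"tx": 0.001, "ty": 0, "tz": 0, "yaw": 0},
  {"tx": 0.002, "ty": 0, "tz": 0, "yaw": 0},
  {"tx": 0.003, "ty": 0, "tz": 0, "yaw": 0},
  {"tx": 0.004, "ty": 0, "tz": 0, "yaw": 0},
  {"tx": 0.004, "ty": 0, "tz": 0, "yaw": 0},
])

```text
time_s: 4.85
eef_pos: [0.5257, -0.1276, 0.0701]
orientation: [3.137, 0.161, -0.0]
ft_force: [-3.6, 0.3, 6.6]
gripper_width: 0.0457
```

>>> move_arm([
  {"tx": 0.0005, "ty": 0, "tz": 0, "yaw": 0},
  {"tx": 0.001, "ty": 0, "tz": 0, "yaw": 0},
  {"tx": 0.0015, "ty": 0, "tz": 0, "yaw": 0},
  {"tx": 0.0015, "ty": 0, "tz": 0, "yaw": 0},
])

```text
time_s: 5.25
eef_pos: [0.5259, -0.1276, 0.0701]
orientation: [3.137, 0.16, -0.004]
ft_force: [-5.9, -0.2, 7.9]
gripper_width: 0.0456
```

>>> move_arm([
  {"tx": 0.0005, "ty": 0, "tz": 0, "yaw": 0},
  {"tx": 0.001, "ty": 0, "tz": 0, "yaw": 0},
  {"tx": 0.001, "ty": 0, "tz": 0, "yaw": 0},
])

```text
time_s: 5.55
eef_pos: [0.526, -0.1276, 0.0701]
orientation: [3.138, 0.16, -0.006]
ft_force: [-5.5, 0.4, 8.3]
gripper_width: 0.0453
```

```bash
python3 -c "
from h import *
go(*(np.array([.551,-.081])+R2(5.85)@[-.026,-.044]),.0697,5.85)
for n in('side',):
    c=cam(n);im=c['pixels'];np.savez('side6.npz',**c)
    a=im[215:285,295:365]
    cv2.imwrite('pics/%s6.png'%n,cv2.resize(a,None,fx=8,fy=8,interpolation=cv2.INTER_CUBIC))
"
```

```text
t 5.55 pos [ 0.526  -0.1276  0.0701] ang 5.83 f [-5.5  0.4  8.3] w 0.0453
-> tx,ty,tz mm [3.7 0.2 0.4] yaw -0.02 tilt [-3.8e-03 -2.0e-04 -1.0e+00]
```

View pics/side6.png

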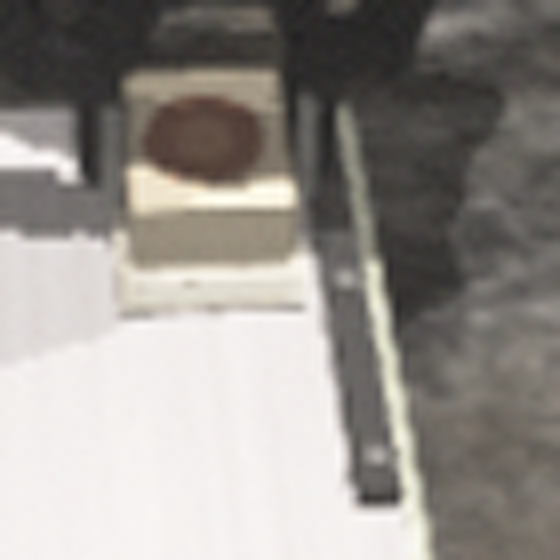

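```bash
python3 -c "
from h import *
np.set_printoptions(precision=4,suppress=True)
c=load('side6')
C=np.array([.551,-.081])
f=lambda u,v:(295-.5+u/8,215-.5+v/8)
def L(z,*p):
    w=onz(c,[f(*q) for q in p],z); print(z,((w[:,:2]-C)@R2(5.85)*1000).round(1).tolist())
L(.04,(305,303),(122,312),(328,300),(345,430)); L(.072,(298,205),(133,213),(283,70),(128,75))
print([((np.array(q)-(295,215))*8).round() for q in proj(c,[np.r_[C+R2(5.85)@[x,y],z] for x,y,z in((0,-.0,.047),(0,-.15,.047),(0,0,.04),(0,-.15,.04),(-.048,0,.047),(-.007,-.081,.04))])])
"
```

```text
0.04 [[-5.6, -78.0], [-56.4, -78.1], [0.9, -77.3], [-0.4, -128.1]]
0.072 [[-7.9, -73.5], [-53.0, -73.6], [-5.9, -14.8], [-50.3, -13.9]]
[array([292., 100.]), array([353., 466.]), array([291., 119.]), array([352., 485.]), array([129., 108.]), array([297., 307.])]
```

>>> move_arm([
  {"tx": 0, "ty": 0, "tz": -0.0005, "yaw": 0},
  {"tx": 0, "ty": 0, "tz": -0.001, "yaw": 0},
  {"tx": 0, "ty": 0, "tz": -0.001, "yaw": 0},
])

```text
time_s: 5.9
eef_pos: [0.526, -0.1277, 0.071]
orientation: [3.138, 0.16, -0.006]
ft_force: [0.4, -0.0, -0.8]
gripper_width: 0.0463
```

>>> move_arm([
  {"tx": 0, "ty": 0, "tz": 0, "yaw": 0},
  {"tx": 0, "ty": 0, "tz": 0, "yaw": 0},
])

```text
time_s: 6.1
eef_pos: [0.5261, -0.1277, 0.0708]
orientation: [3.138, 0.16, -0.006]
ft_force: [-0.6, 0.4, -0.5]
gripper_width: 0.0458
```

>>> move_arm([
  {"tx": 0.001, "ty": 0, "tz": 0, "yaw": 0},
  {"tx": 0.002, "ty": 0, "tz": 0, "yaw": 0},
  {"tx": 0.003, "ty": 0, "tz": 0, "yaw": 0},
  {"tx": 0.003, "ty": 0, "tz": 0, "yaw": 0},
])

```text
time_s: 6.5
eef_pos: [0.5293, -0.1274, 0.0708]
orientation: [-3.138, -0.16, 0.006]
ft_force: [-1.1, -0.6, -1.1]
gripper_width: 0.0458
```

>>> move_arm([
  {"tx": 0.0005, "ty": 0, "tz": 0, "yaw": 0},
  {"tx": 0.001, "ty": 0, "tz": 0, "yaw": 0},
  {"tx": 0.001, "ty": 0, "tz": 0, "yaw": 0},
])

```text
time_s: 6.8
eef_pos: [0.5303, -0.1273, 0.0708]
orientation: [3.137, 0.16, -0.006]
ft_force: [0.6, 0.2, -0.6]
gripper_width: 0.0458
```

>>> move_arm([
  {"tx": 0.0005, "ty": 0, "tz": 0, "yaw": 0},
  {"tx": 0.001, "ty": 0, "tz": 0, "yaw": 0},
  {"tx": 0.001, "ty": 0, "tz": 0, "yaw": 0},
])

```text
time_s: 7.1
eef_pos: [0.5305, -0.1272, 0.0707]
orientation: [3.137, 0.16, -0.008]
ft_force: [-5.4, -0.8, 1.1]
gripper_width: 0.0453
```

>>> move_arm([
  {"tx": 0.0005, "ty": 0, "tz": 0, "yaw": 0},
  {"tx": 0.001, "ty": 0, "tz": 0, "yaw": 0},
  {"tx": 0.001, "ty": 0, "tz": 0, "yaw": 0},
])

```text
time_s: 7.4
eef_pos: [0.5306, -0.1272, 0.0705]
orientation: [3.137, 0.16, -0.011]
ft_force: [-5.8, -1.5, 2.6]
gripper_width: 0.0458
```

```bash
python3 -c "
from h import *
go(*(np.array([.551,-.081])+R2(5.85)@[-.026,-.037]),.0697,5.85)
for n in('side',):
    c=cam(n);im=c['pixels'];np.savez('side7.npz',**c)
    a=im[215:285,295:365]
    cv2.imwrite('pics/%s7.png'%n,cv2.resize(a,None,fx=8,fy=8,interpolation=cv2.INTER_CUBIC))
"
```

```text
t 7.4 pos [ 0.5306 -0.1272  0.0705] ang 5.82 f [-5.8 -1.5  2.6] w 0.0458
-> tx,ty,tz mm [-1.  -6.9  0.8] yaw -0.03 tilt [-7.1e-03 -6.0e-04 -1.0e+00]
```

View pics/side7.png

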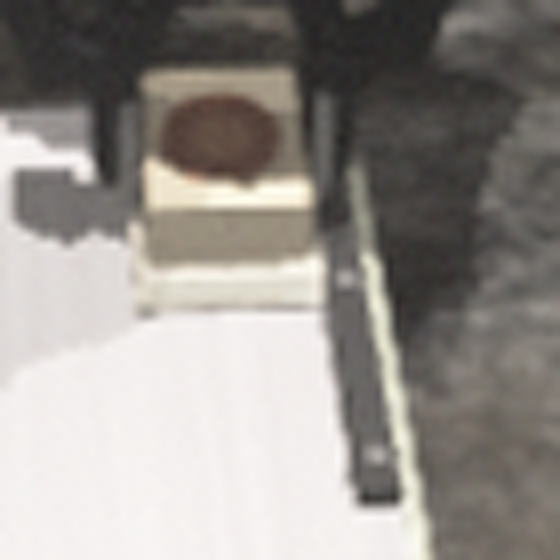

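>>> move_arm([
  {"tx": 0.0004, "ty": -0.001, "tz": 0, "yaw": 0},
  {"tx": 0.0004, "ty": -0.002, "tz": 0, "yaw": 0},
  {"tx": 0.0004, "ty": -0.003, "tz": 0, "yaw": 0},
  {"tx": 0.0004, "ty": -0.004, "tz": 0, "yaw": 0},
  {"tx": 0.0004, "ty": -0.004, "tz": 0, "yaw": 0},
])

```text
time_s: 7.95
eef_pos: [0.5301, -0.1236, 0.0703]
orientation: [3.136, 0.159, -0.013]
ft_force: [-5.3, -4.0, -0.2]
gripper_width: 0.0455
```

>>> move_arm([
  {"tx": 0.0004, "ty": -0.0005, "tz": 0, "yaw": 0},
  {"tx": 0.0004, "ty": -0.001, "tz": 0, "yaw": 0},
  {"tx": 0.0004, "ty": -0.0015, "tz": 0, "yaw": 0},
  {"tx": 0.0004, "ty": -0.0015, "tz": 0, "yaw": 0},
])

```text
time_s: 8.35
eef_pos: [0.5301, -0.1228, 0.0704]
orientation: [3.135, 0.158, -0.014]
ft_force: [-5.3, -5.8, 1.8]
gripper_width: 0.0455
```

>>> move_arm([
  {"tx": 0.0004, "ty": -0.0005, "tz": 0, "yaw": 0},
  {"tx": 0.0004, "ty": -0.001, "tz": 0, "yaw": 0},
  {"tx": 0.0004, "ty": -0.001, "tz": 0, "yaw": 0},
])

```text
time_s: 8.65
eef_pos: [0.5301, -0.1226, 0.0704]
orientation: [3.133, 0.157, -0.015]
ft_force: [-5.3, -4.9, 2.1]
gripper_width: 0.0458
```

```bash
python3 -c "
from h import *
s=st(); print(((s['eef_pos'][:2]-[.551,-.081])@R2(5.85)*1000).round(1))
go(*(np.array([.551,-.081])+R2(5.85)@[-.026,-.037]),.0697,5.85)
for n in('side',):
    c=cam(n);im=c['pixels'];np.savez('side8.npz',**c)
    a=im[215:285,295:365]
    cv2.imwrite('pics/%s8.png'%n,cv2.resize(a,None,fx=8,fy=8,interpolation=cv2.INTER_CUBIC))
"
```

```text
[-25.  -39.2]
t 8.65 pos [ 0.5301 -0.1226  0.0704] ang 5.72 f [-5.3 -4.9  2.1] w 0.0458
-> tx,ty,tz mm [-1.  -2.2  0.7] yaw -0.13 tilt [-0.0091 -0.0052 -0.9999]
```

View pics/side8.png

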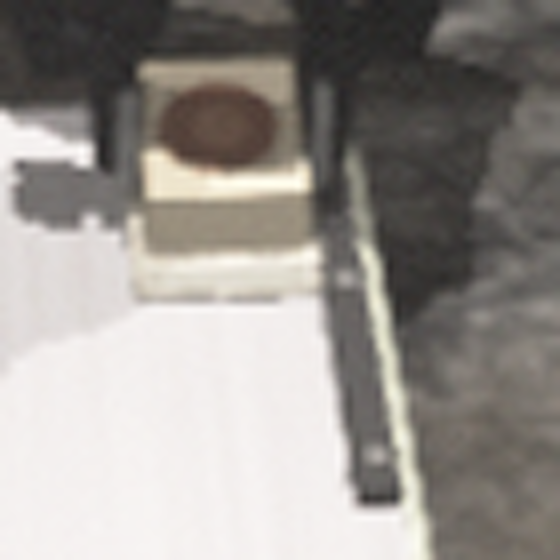

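```bash
cat > m.py <<'E'
from h import *
import sys
C=np.array([.551,-.081])
def rep(name,A,B,wa,wb):
    c=load(name)
    f=lambda p:(295-.5+p[0]/8,215-.5+p[1]/8)
    for z,(a,b) in((.04,(A,B)),(.072,(wa,wb))):
        e,r,m=edge(c,f(a),f(b),half=1.2,inset=.15); w=onz(c,e,z)
        print(name,z,((w[:,:2]-C)@R2(5.85)*1000).round(1).tolist(),"%.2f %d"%(r,m), e.round(2).tolist())
rep("side6",(125,312),(305,303),(133,213),(298,205))
rep("side7",(142,310),(325,302),(148,210),(312,204))
rep("side8",(140,300),(325,292),(145,202),(310,192))
E
python3 m.py
```

```text
side6 0.04 [[-55.6, -80.5], [-5.8, -80.7]] 0.07 25 [[310.16, 254.24], [332.67, 253.19]]
side6 0.072 [[-53.0, -72.5], [-8.0, -74.1]] 0.06 24 [[311.11, 240.78], [331.76, 240.29]]
side7 0.04 [[-50.9, -79.6], [-0.3, -81.3]] 0.03 25 [[312.28, 253.85], [335.17, 253.27]]
side7 0.072 [[-48.8, -71.8], [-4.2, -74.7]] 0.06 25 [[312.99, 240.47], [333.52, 240.41]]
side8 0.04 [[-51.2, -75.9], [0.1, -77.3]] 0.05 23 [[312.03, 252.72], [335.17, 252.04]]
side8 0.072 [[-49.4, -69.4], [-4.1, -68.5]] 0.11 25 [[312.63, 239.79], [333.25, 238.54]]
```

>>> move_arm([
  {"tx": -0.0003, "ty": 0, "tz": -0.0003, "yaw": 0},
  {"tx": -0.0003, "ty": -0.0005, "tz": -0.0003, "yaw": 0},
  {"tx": -0.0003, "ty": -0.001, "tz": -0.0003, "yaw": 0},
  {"tx": -0.0003, "ty": -0.0015, "tz": -0.0003, "yaw": 0},
  {"tx": -0.0003, "ty": -0.002, "tz": -0.0003, "yaw": 0},
  {"tx": -0.0003, "ty": -0.002, "tz": -0.0003, "yaw": 0},
])

```text
time_s: 9.3
eef_pos: [0.53, -0.1221, 0.071]
orientation: [3.13, 0.155, -0.014]
ft_force: [-2.3, -9.3, 0.9]
gripper_width: 0.0456
```

```bash
python3 -c "
from h import *
s=st(); print(((s['eef_pos'][:2]-[.551,-.081])@R2(5.85)*1000).round(1))
go(*(np.array([.551,-.081])+R2(5.85)@[-.026,-.037]),.0697,5.85)
c=cam('side');np.savez('side9.npz',**c)
cv2.imwrite('pics/side9.png',cv2.resize(c['pixels'][215:285,295:365],None,fx=8,fy=8,interpolation=cv2.INTER_CUBIC))
"
sed -i '/^rep("side[67]/d' m.py; echo 'rep("side9",(140,298),(325,290),(145,200),(310,190))'>>m.py; python3 m.py
```

```text
[-25.1 -38.7]
t 9.3 pos [ 0.53   -0.1221  0.071 ] ang 5.69 f [-2.3 -9.3  0.9] w 0.0456
-> tx,ty,tz mm [-0.9 -1.8  1.3] yaw -0.16 tilt [-0.0084 -0.0086 -0.9999]
side8 0.04 [[-51.2, -75.9], [0.1, -77.3]] 0.05 23 [[312.03, 252.72], [335.17, 252.04]]
side8 0.072 [[-49.4, -69.4], [-4.1, -68.5]] 0.11 25 [[312.63, 239.79], [333.25, 238.54]]
side9 0.04 [[-51.1, -75.7], [0.3, -75.3]] 0.09 24 [[312.04, 252.64], [335.15, 251.41]]
side9 0.072 [[-49.3, -65.8], [-4.0, -67.7]] 0.07 25 [[312.58, 238.71], [333.25, 238.3]]
```

>>> move_arm([
  {"tx": 0.0005, "ty": -0.0005, "tz": 0.0004, "yaw": 0},
  {"tx": 0.001, "ty": -0.001, "tz": 0.0008, "yaw": 0},
  {"tx": 0.0012, "ty": -0.0012, "tz": 0.0008, "yaw": 0},
  {"tx": 0.0012, "ty": -0.0012, "tz": 0.0008, "yaw": 0},
])

```text
time_s: 9.75
eef_pos: [0.5301, -0.1221, 0.0706]
orientation: [3.127, 0.154, -0.016]
ft_force: [-7.6, -10.6, 7.0]
gripper_width: 0.0454
```

```bash
python3 -c "
from h import *
s=st(); print(((s['eef_pos'][:2]-[.551,-.081])@R2(5.85)*1000).round(1))
go(*(np.array([.551,-.081])+R2(5.85)@[-.026,-.037]),.0697,5.85)
c=cam('side');np.savez('side10.npz',**c)
cv2.imwrite('pics/side10.png',cv2.resize(c['pixels'][215:285,295:365],None,fx=8,fy=8,interpolation=cv2.INTER_CUBIC))
"
echo 'rep("side10",(140,298),(325,290),(145,200),(310,190))'>>m.py; python3 m.py
```

```text
[-24.9 -38.8]
t 9.75 pos [ 0.5301 -0.1221  0.0706] ang 5.65 f [ -7.6 -10.6   7. ] w 0.0454
-> tx,ty,tz mm [-1.1 -1.8  0.9] yaw -0.20 tilt [-0.0099 -0.0117 -0.9999]
side8 0.04 [[-51.2, -75.9], [0.1, -77.3]] 0.05 23 [[312.03, 252.72], [335.17, 252.04]]
side8 0.072 [[-49.4, -69.4], [-4.1, -68.5]] 0.11 25 [[312.63, 239.79], [333.25, 238.54]]
side9 0.04 [[-51.1, -75.7], [0.3, -75.3]] 0.09 24 [[312.04, 252.64], [335.15, 251.41]]
side9 0.072 [[-49.3, -65.8], [-4.0, -67.7]] 0.07 25 [[312.58, 238.71], [333.25, 238.3]]
side10 0.04 [[-51.2, -76.0], [0.3, -75.8]] 0.07 25 [[312.04, 252.74], [335.16, 251.56]]
side10 0.072 [[-49.4, -68.7], [-3.9, -67.0]] 0.10 20 [[312.63, 239.55], [333.24, 238.09]]
```

View pics/side10.png

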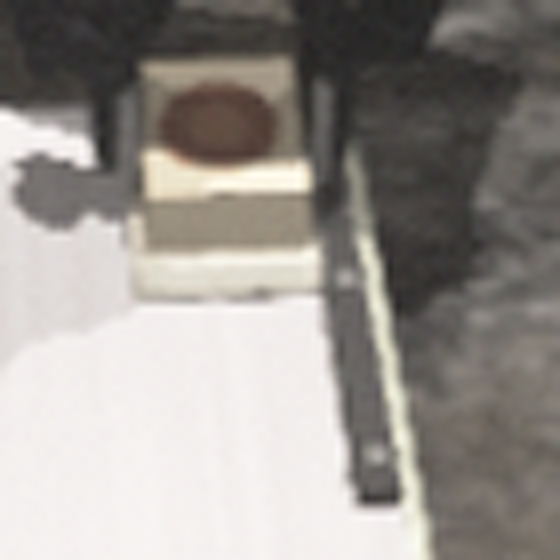

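>>> move_arm([
  {"tx": 0, "ty": 0, "tz": 0, "yaw": 0},
  {"tx": 0, "ty": 0, "tz": -0.002, "yaw": 0},
  {"tx": -0.002, "ty": 0.002, "tz": -0.01, "yaw": 0},
  {"tx": -0.004, "ty": 0.004, "tz": -0.025, "yaw": 0},
  {"tx": -0.004, "ty": 0.004, "tz": -0.045, "yaw": 0},
  {"tx": -0.004, "ty": 0.004, "tz": -0.06, "yaw": 0},
  {"tx": -0.004, "ty": 0.004, "tz": -0.06, "yaw": 0},
  {"tx": -0.004, "ty": 0.004, "tz": -0.06, "yaw": 0},
], grip_force=50)

```text
time_s: 10.6
eef_pos: [0.5276, -0.1257, 0.1309]
orientation: [3.127, 0.155, -0.014]
ft_force: [0.3, 0.3, -1.2]
gripper_width: 0.0446
```

```bash
python3 -c "
from h import *
go(.4836+.0013,.1561-.006,.12,12.8)
c=cam('side');np.savez('side11.npz',**c)
cv2.imwrite('pics/side11.png',cv2.resize(c['pixels'][150:270,265:395],None,fx=6,fy=5,interpolation=cv2.INTER_CUBIC))
"
```

```text
t 10.6 pos [ 0.5276 -0.1257  0.1309] ang 5.66 f [ 0.3  0.3 -1.2] w 0.0446
-> tx,ty,tz mm [ -15.2 -278.7    8.1] yaw -7.14 tilt [-0.0086 -0.0115 -0.9999]
```

View pics/side11.png

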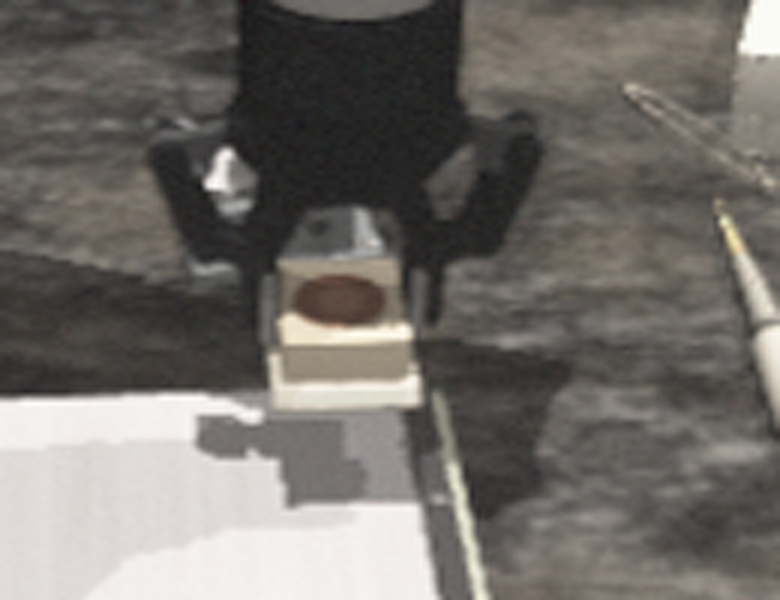

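```bash
python3 -c "
from h import *
go(.4860,.1489,.110,12.8)"
```

```text
t 10.65 pos [ 0.5271 -0.1256  0.1303] ang 5.66 f [-0.5  0.1 -0.7] w 0.0450
-> tx,ty,tz mm [ -13.6 -277.4   17.6] yaw -7.14 tilt [-0.0098 -0.0114 -0.9999]
```

>>> move_arm([
  {"tx": -0.001, "ty": -0.025, "tz": 0, "yaw": -1},
  {"tx": -0.003, "ty": -0.06, "tz": 0, "yaw": -2},
  {"tx": -0.005, "ty": -0.1, "tz": 0, "yaw": -3},
  {"tx": -0.007, "ty": -0.14, "tz": 0, "yaw": -4},
  {"tx": -0.009, "ty": -0.18, "tz": 0, "yaw": -5},
  {"tx": -0.011, "ty": -0.22, "tz": 0, "yaw": -6},
  {"tx": -0.0125, "ty": -0.255, "tz": 0.005, "yaw": -7},
  {"tx": -0.0136, "ty": -0.2774, "tz": 0.01, "yaw": -7.1},
  {"tx": -0.0136, "ty": -0.2774, "tz": 0.016, "yaw": -7.1},
  {"tx": -0.0136, "ty": -0.2774, "tz": 0.016, "yaw": -7.1},
  {"tx": -0.0136, "ty": -0.2774, "tz": 0.016, "yaw": -7.1},
])

```text
time_s: 11.75
eef_pos: [0.4858, 0.1481, 0.1111]
orientation: [3.112, 0.347, -0.019]
ft_force: [0.1, -0.3, -0.1]
gripper_width: 0.0451
```

```bash
python3 -c "
from h import *
go(.4860,.1489,.110,12.8)
for n in('side','top'):
    c=cam(n);np.savez(n+'12.npz',**c);im=c['pixels']
    a=im[125:220,265:365] if n=='side' else im[165:245,215:315]
    cv2.imwrite('pics/%s12.png'%n,cv2.resize(a,None,fx=6,fy=6,interpolation=cv2.INTER_CUBIC))
"
```

```text
t 11.75 pos [0.4858 0.1481 0.1111] ang 12.73 f [ 0.1 -0.3 -0.1] w 0.0451
-> tx,ty,tz mm [ 0.4 -0.7  1.1] yaw -0.07 tilt [-0.011  -0.0118 -0.9999]
```

View pics/side12.png

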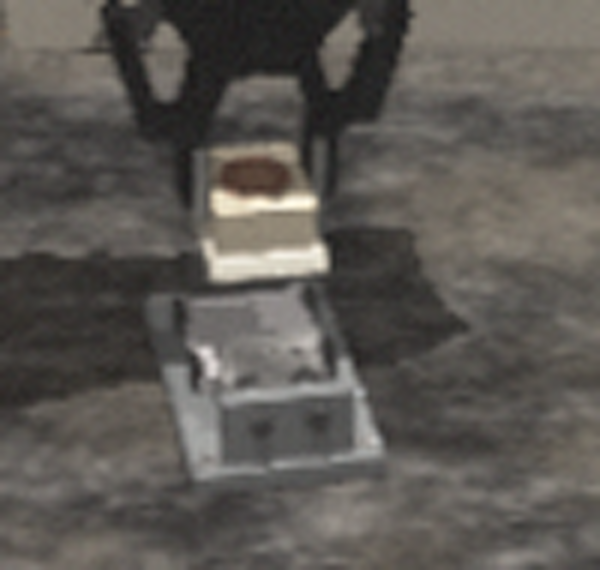

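View pics/top12.png

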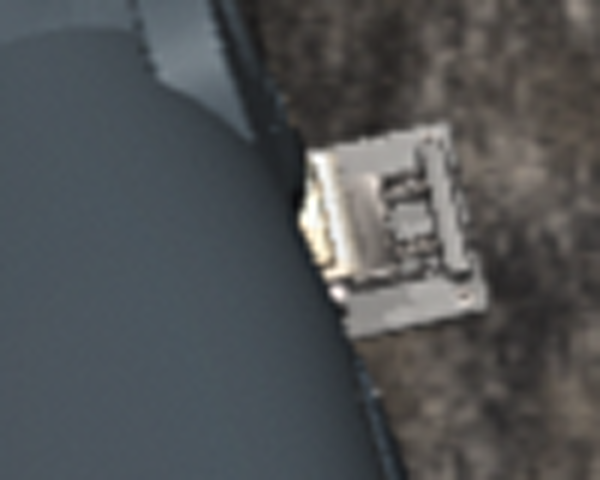

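```bash
python3 -c "
from h import *
np.set_printoptions(precision=4,suppress=True)
A=R2(12.8)
c=load('side'); 
f=lambda p,o,k:(o[0]-.5+p[0]/k,o[1]-.5+p[1]/k)
P=[f(p,(275,160),10) for p in((200,178),(228,268),(415,150),(450,245))]
w=onz(c,P,.029)[:,:2]@A; print('lugs uv',w,w.mean(0))
E=[((218,448),(540,435)),((147,150),(220,445)),((495,300),(540,430))]
for a,b in E:
    e,r,m=edge(c,f(a,(275,160),10),f(b,(275,160),10),half=1.2); print('base z0/.012', (onz(c,e,0)[:,:2]@A).tolist(),(onz(c,e,.012)[:,:2]@A).tolist(),r,m)
c=load('side12')
s=st();z=s['eef_pos'][2]-.0306
e,r,m=edge(c,f((211,284),(265,125),6),f((328,275),(265,125),6),half=1.2)
print('block base near',e,r,m,onz(c,e,z)[:,:2]@A)
# base ends
print('corners',onz(c,[f(p,(265,125),6) for p in((211,283),(329,275))],z)[:,:2]@A)
e,r,m=edge(c,f((212,213),(265,125),6),f((317,206),(265,125),6),half=1)
print('wax near',onz(c,e,z+.032)[:,:2]@A,r)
print('wax corners',onz(c,[f(p,(265,125),6) for p in((212,212),(318,206),(205,148),(296,143))],z+.032)[:,:2]@A)
print('TCP uv',s['eef_pos'][:2]@A)
"
```

```text
lugs uv [[0.4728 0.0586]
 [0.4731 0.012 ]
 [0.5354 0.0615]
 [0.5352 0.0116]] [0.5041 0.0359]
base z0/.012 [[0.4625946064112595, -0.0312907824075982], [0.5505648022132041, -0.03566372166559378]] [[0.46018168871272974, -0.04747958977545778], [0.5466481793245276, -0.051777780859955456]] 0.11634506711121642 19
base z0/.012 [[0.4647687740207513, 0.1211051637617857], [0.46472982422252446, -0.029250603320106993]] [[0.4623186925181759, 0.10231139941817703], [0.4622804085024134, -0.045474284179547624]] 0.09931929472632699 25
base z0/.012 [[0.553292746818844, 0.025012867181556864], [0.5522373417869, -0.03848221446866144]] [[0.5493294942230883, 0.007861641925006511], [0.5482921295968722, -0.054548096184074246]] 0.08387922349971304 24
block base near [[299.6492 171.6062]
 [319.1265 169.8117]] 0.09106740220885838 25 [[0.479  0.0035]
 [0.5318 0.0025]]
corners [[ 0.479   0.0032]
 [ 0.5318 -0.0002]]
wax near [[0.4807 0.0072]
 [0.5273 0.0053]] 0.09954450309944494
wax corners [[0.4812 0.0105]
 [0.528  0.0067]
 [0.4878 0.0678]
 [0.5295 0.0645]]
TCP uv [0.5069 0.0366]
```

>>> move_arm([
  {"tx": 0, "ty": -0.0005, "tz": 0.01, "yaw": 0},
  {"tx": 0, "ty": -0.0005, "tz": 0.02, "yaw": 0},
  {"tx": 0, "ty": -0.0005, "tz": 0.028, "yaw": 0},
  {"tx": 0, "ty": -0.0005, "tz": 0.03, "yaw": 0},
  {"tx": 0, "ty": -0.0005, "tz": 0.03, "yaw": 0},
])

```text
time_s: 12.35
eef_pos: [0.4855, 0.1479, 0.081]
orientation: [3.112, 0.346, -0.019]
ft_force: [0.2, -0.4, -0.2]
gripper_width: 0.045
```

```bash
python3 -c "
from h import *
go(.4858,.1488,.0545,12.73)
for n in('side','top'):
    c=cam(n);np.savez(n+'13.npz',**c);im=c['pixels']
    a=im[135:220,265:355] if n=='side' else im[165:245,215:315]
    cv2.imwrite('pics/%s13.png'%n,cv2.resize(a,None,fx=7,fy=7,interpolation=cv2.INTER_CUBIC))
"
```

```text
t 12.35 pos [0.4855 0.1479 0.081 ] ang 12.68 f [ 0.2 -0.4 -0.2] w 0.0450
-> tx,ty,tz mm [ 0.9 -1.  26.5] yaw -0.05 tilt [-0.0111 -0.0118 -0.9999]
```

View pics/side13.png

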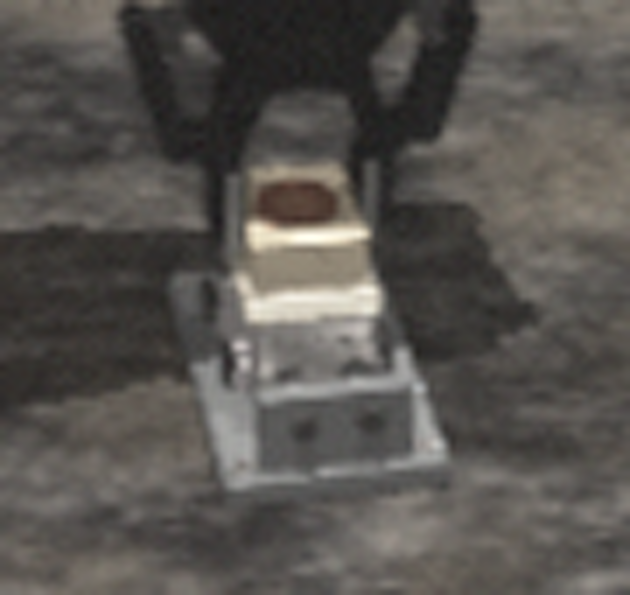

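View pics/top13.png

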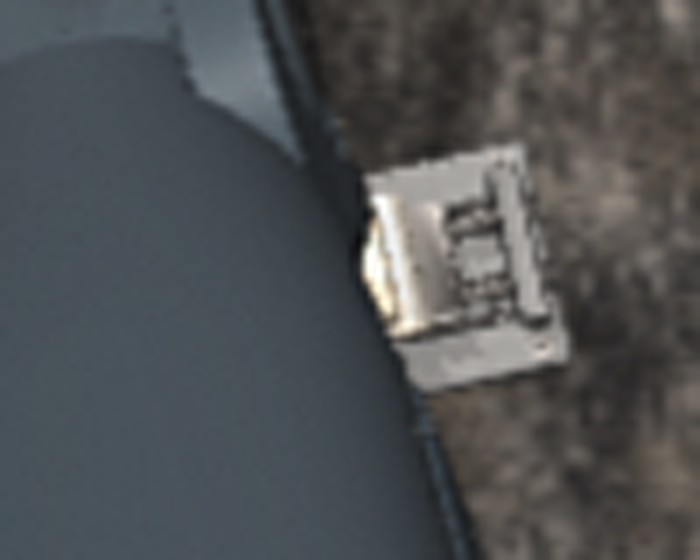

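```bash
python3 -c "
from h import *
c=load('top13');A=R2(12.8)
f=lambda p:(215-.5+p[0]/7,165-.5+p[1]/7)
e,r,m=edge(c,f((395,235)),f((408,310)),half=1.2)
print(e,r,m,onz(c,e,.053)[:,:2]@A)
"
```

```text
[[271.63920125 197.94825273]
 [273.71501416 208.62463564]] 0.05709050891213892 21 [[0.51752117 0.00472782]
 [0.48889513 0.00530105]]
```

```bash
python3 -c "
from h import *
c=load('top13');A=R2(12.8)
im=c['pixels'];cv2.imwrite('pics/top13z.png',cv2.resize(im[185:225,260:300],None,fx=15,fy=15,interpolation=cv2.INTER_NEAREST))
sv=np.array([.4836,.1565])
for z,y in((.0535,-43),(.0535,-40),(.0595,-39),(.0595,-36),(.0825,-36),(.030,-33.7),(.054,-47)):
    print(z,y,[((q-(260,185)+.5)*15).round() for q in proj(c,[np.r_[sv+A@[x,y/1000],z] for x in(.02,0,-.02)])])
"
```

```text
0.0535 -43 [array([184., 150.]), array([208., 261.]), array([232., 373.])]
0.0535 -40 [array([167., 154.]), array([191., 265.]), array([215., 376.])]
0.0595 -39 [array([158., 150.]), array([182., 261.]), array([206., 373.])]
0.0595 -36 [array([141., 154.]), array([165., 265.]), array([189., 377.])]
0.0825 -36 [array([126., 133.]), array([151., 246.]), array([175., 360.])]
0.03 -33.7 [array([147., 182.]), array([170., 292.]), array([194., 401.])]
0.054 -47 [array([206., 144.]), array([230., 256.]), array([254., 367.])]
```

View pics/top13z.png

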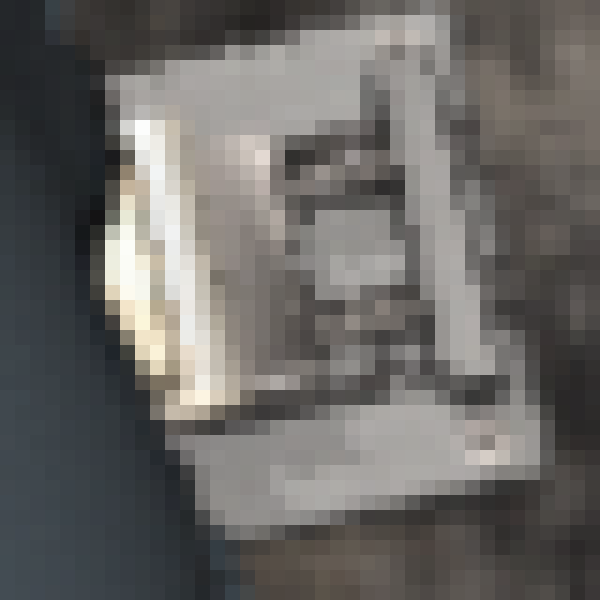

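>>> move_arm([
  {"tx": 0, "ty": -0.0005, "tz": 0, "yaw": 0},
  {"tx": 0, "ty": -0.0005, "tz": 0.002, "yaw": 0},
  {"tx": 0, "ty": -0.0005, "tz": 0.004, "yaw": 0},
  {"tx": 0, "ty": -0.0005, "tz": 0.006, "yaw": 0},
  {"tx": 0, "ty": -0.0005, "tz": 0.008, "yaw": 0},
  {"tx": 0, "ty": -0.0005, "tz": 0.01, "yaw": 0},
  {"tx": 0, "ty": -0.0005, "tz": 0.01, "yaw": 0},
], grip_force=100)

```text
time_s: 13.15
eef_pos: [0.4863, 0.1494, 0.0721]
orientation: [3.114, 0.347, -0.015]
ft_force: [-0.8, 3.7, 5.2]
gripper_width: 0.0436
```

```bash
python3 -c "
from h import *
go(.4858,.1488,.0545,12.73)
for n in('side','top'):
    c=cam(n);np.savez(n+'14.npz',**c);im=c['pixels']
    a=im[135:220,265:355] if n=='side' else im[185:225,260:300]
    k=7 if n=='side' else 14
    cv2.imwrite('pics/%s14.png'%n,cv2.resize(a,None,fx=k,fy=k,interpolation=cv2.INTER_CUBIC))
"
```

```text
t 13.15 pos [0.4863 0.1494 0.0721] ang 12.72 f [-0.8  3.7  5.2] w 0.0436
-> tx,ty,tz mm [-0.5  0.4 17.7] yaw -0.01 tilt [-0.0085 -0.0096 -0.9999]
```

View pics/side14.png

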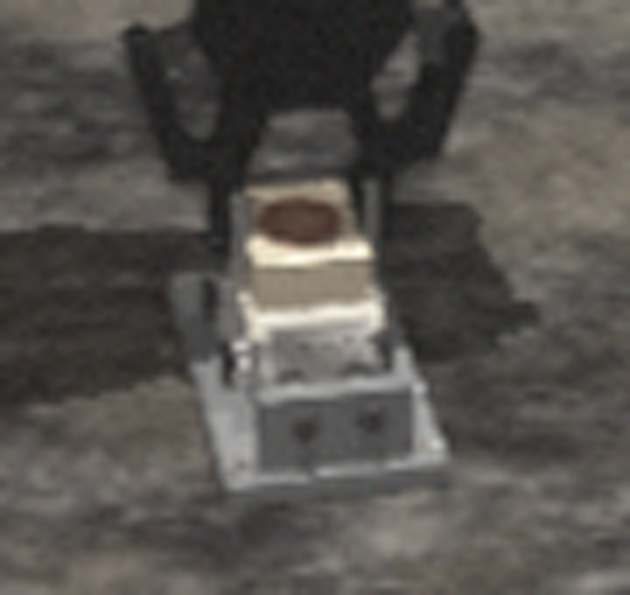

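>>> move_arm([
  {"tx": 0, "ty": 0.001, "tz": 0.002, "yaw": 0},
  {"tx": 0, "ty": 0.0015, "tz": 0.004, "yaw": 0},
  {"tx": 0, "ty": 0.0015, "tz": 0.006, "yaw": 0},
  {"tx": 0, "ty": 0.0015, "tz": 0.008, "yaw": 0},
  {"tx": 0, "ty": 0.0015, "tz": 0.01, "yaw": 0},
  {"tx": 0, "ty": 0.0015, "tz": 0.01, "yaw": 0},
])

```text
time_s: 13.85
eef_pos: [0.4875, 0.1489, 0.0631]
orientation: [3.115, 0.348, -0.011]
ft_force: [-0.4, 6.3, 9.5]
gripper_width: 0.0436
```

```bash
python3 -c "
from h import *
go(.4858,.1488,.0545,12.73)
for n in('side','top'):
    c=cam(n);np.savez(n+'15.npz',**c);im=c['pixels']
    a=im[135:220,265:355] if n=='side' else im[185:225,260:300]
    k=7 if n=='side' else 14
    cv2.imwrite('pics/%s15.png'%n,cv2.resize(a,None,fx=k,fy=k,interpolation=cv2.INTER_CUBIC))
"
```

```text
t 13.85 pos [0.4875 0.1489 0.0631] ang 12.75 f [-0.4  6.3  9.5] w 0.0436
-> tx,ty,tz mm [-1.7 -0.3  8.6] yaw 0.02 tilt [-0.0062 -0.0074 -1.    ]
```

View pics/side15.png

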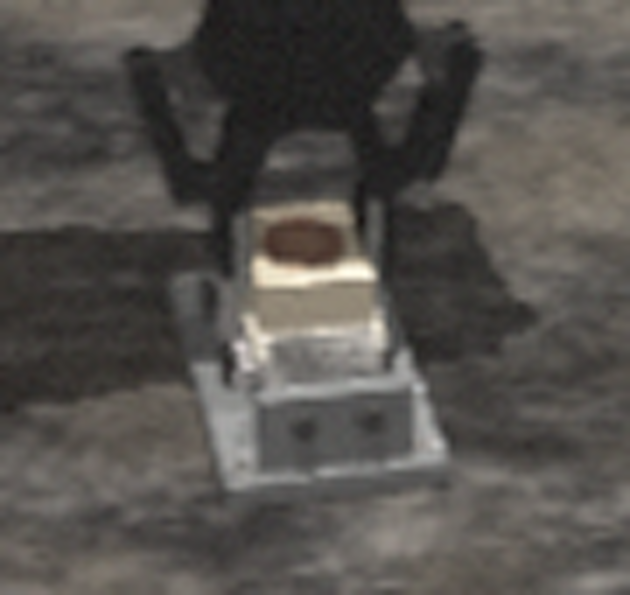

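View pics/top15.png

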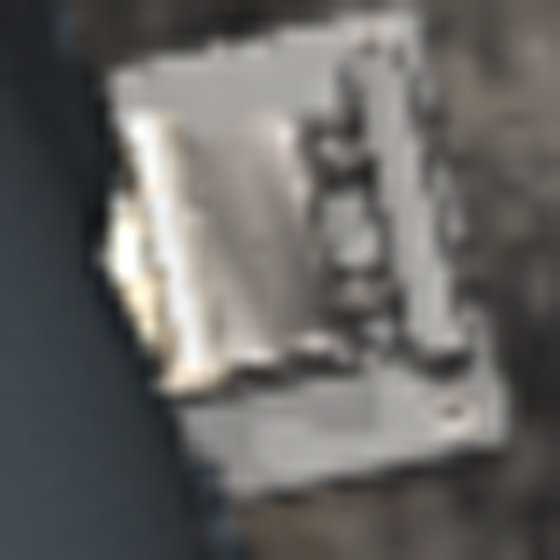

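>>> move_arm([
  {"tx": -0.001, "ty": 0.001, "tz": 0.001, "yaw": 0},
  {"tx": -0.0017, "ty": 0.0015, "tz": 0.001, "yaw": 0},
  {"tx": -0.0017, "ty": 0.0015, "tz": 0.002, "yaw": 0},
  {"tx": -0.0017, "ty": 0.0015, "tz": 0.0035, "yaw": 0},
  {"tx": -0.0017, "ty": 0.0015, "tz": 0.005, "yaw": 0},
  {"tx": -0.0017, "ty": 0.0015, "tz": 0.006, "yaw": 0},
  {"tx": -0.0017, "ty": 0.0015, "tz": 0.006, "yaw": 0},
])

```text
time_s: 14.65
eef_pos: [0.4864, 0.1481, 0.057]
orientation: [3.118, 0.35, -0.01]
ft_force: [0.3, 6.6, -1.3]
gripper_width: 0.0437
```

```bash
python3 -c "
from h import *
go(.4858,.1488,.0545,12.73)
"
```

```text
t 14.65 pos [0.4864 0.1481 0.057 ] ang 12.80 f [ 0.3  6.6 -1.3] w 0.0437
-> tx,ty,tz mm [-0.4 -0.8  2.5] yaw 0.07 tilt [-0.0061 -0.0051 -1.    ]
```

>>> move_arm([
  {"tx": 0, "ty": 0.001, "tz": 0.001, "yaw": 0},
  {"tx": 0, "ty": 0.001, "tz": 0.002, "yaw": 0},
  {"tx": 0, "ty": 0.001, "tz": 0.003, "yaw": 0},
  {"tx": 0, "ty": 0.001, "tz": 0.003, "yaw": 0},
])

```text
time_s: 15.05
eef_pos: [0.4863, 0.148, 0.0547]
orientation: [3.12, 0.351, -0.01]
ft_force: [-5.5, 5.7, 11.8]
gripper_width: 0.0439
```

```bash
python3 -c "
from h import *
go(.4858,.1488,.0545,12.73)
for n in('side','top'):
    c=cam(n);np.savez(n+'16.npz',**c);im=c['pixels']
    a=im[135:220,265:355] if n=='side' else im[185:225,260:300]
    k=7 if n=='side' else 14
    cv2.imwrite('pics/%s16.png'%n,cv2.resize(a,None,fx=k,fy=k,interpolation=cv2.INTER_CUBIC))
"
```

```text
t 15.05 pos [0.4863 0.148  0.0547] ang 12.83 f [-5.5  5.7 11.8] w 0.0439
-> tx,ty,tz mm [-0.3 -0.9  0.2] yaw 0.10 tilt [-0.0061 -0.003  -1.    ]
```

View pics/side16.png

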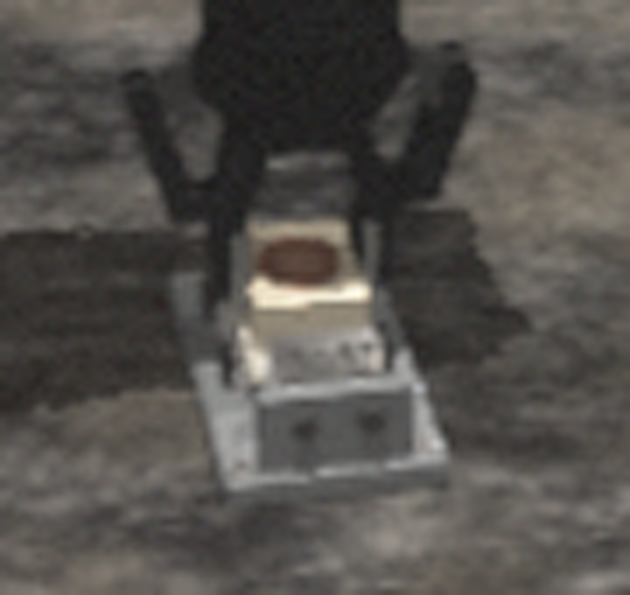

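View pics/top16.png

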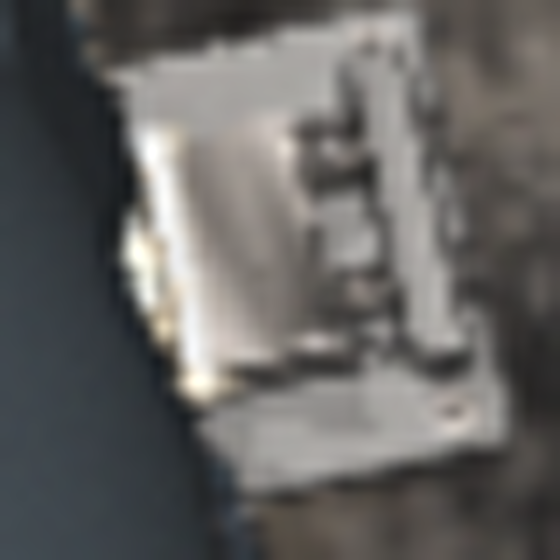

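>>> move_arm([
  {"tx": 0, "ty": -0.001, "tz": 0.0003, "yaw": 0},
  {"tx": 0, "ty": -0.002, "tz": 0.0003, "yaw": 0},
  {"tx": 0, "ty": -0.003, "tz": 0.0003, "yaw": 0},
  {"tx": 0, "ty": -0.004, "tz": 0.0003, "yaw": 0},
  {"tx": 0, "ty": -0.005, "tz": 0.0003, "yaw": 0},
  {"tx": 0, "ty": -0.006, "tz": 0.0003, "yaw": 0},
  {"tx": 0, "ty": -0.006, "tz": 0.0003, "yaw": 0},
])

```text
time_s: 15.85
eef_pos: [0.4851, 0.1534, 0.0547]
orientation: [3.119, 0.35, -0.009]
ft_force: [-1.0, -2.1, 7.0]
gripper_width: 0.0434
```

```bash
python3 -c "
from h import *
go(.4847,.1547,.0545,12.73)
"
```

```text
t 15.85 pos [0.4851 0.1534 0.0547] ang 12.80 f [-1.  -2.1  7. ] w 0.0434
-> tx,ty,tz mm [-0.1 -1.4  0.2] yaw 0.07 tilt [-0.0055 -0.0041 -1.    ]
```

>>> move_arm([
  {"tx": 0, "ty": -0.0007, "tz": 0, "yaw": 0},
  {"tx": 0, "ty": -0.0014, "tz": 0, "yaw": 0},
  {"tx": 0, "ty": -0.002, "tz": 0, "yaw": 0},
  {"tx": 0, "ty": -0.002, "tz": 0, "yaw": 0},
])

```text
time_s: 16.25
eef_pos: [0.4848, 0.1546, 0.0547]
orientation: [3.117, 0.349, -0.009]
ft_force: [-0.7, -5.4, 4.0]
gripper_width: 0.0435
```

>>> move_arm([
  {"tx": 0, "ty": -0.0007, "tz": 0, "yaw": 0},
  {"tx": 0, "ty": -0.0014, "tz": 0, "yaw": 0},
  {"tx": 0, "ty": -0.0014, "tz": 0, "yaw": 0},
])

```text
time_s: 16.55
eef_pos: [0.4848, 0.1546, 0.0547]
orientation: [3.114, 0.347, -0.008]
ft_force: [0.9, -9.7, 5.0]
gripper_width: 0.0439
```

>>> move_arm([
  {"tx": 0, "ty": 0, "tz": 0, "yaw": 0},
  {"tx": 0, "ty": 0, "tz": 0, "yaw": 0},
  {"tx": 0, "ty": 0, "tz": 0, "yaw": 0},
  {"tx": 0, "ty": 0, "tz": 0, "yaw": 0},
  {"tx": 0, "ty": 0, "tz": 0, "yaw": 0},
  {"tx": 0, "ty": 0, "tz": 0, "yaw": 0},
], jaw=-1, grip_force=20)

```text
time_s: 17.15
eef_pos: [0.4848, 0.1547, 0.0547]
orientation: [3.114, 0.347, -0.008]
ft_force: [0.2, 0.5, 0.5]
gripper_width: 0.0854
```

>>> move_arm([
  {"tx": 0, "ty": 0, "tz": -0.02, "yaw": 0},
  {"tx": 0, "ty": 0, "tz": -0.06, "yaw": 0},
  {"tx": 0, "ty": 0, "tz": -0.1, "yaw": 0},
  {"tx": 0, "ty": -0.04, "tz": -0.14, "yaw": 0},
  {"tx": 0, "ty": -0.08, "tz": -0.16, "yaw": 0},
  {"tx": 0, "ty": -0.12, "tz": -0.16, "yaw": 0},
  {"tx": 0, "ty": -0.16, "tz": -0.16, "yaw": 0},
  {"tx": 0, "ty": -0.2, "tz": -0.16, "yaw": 0},
  {"tx": 0, "ty": -0.24, "tz": -0.16, "yaw": 0},
  {"tx": 0, "ty": -0.28, "tz": -0.16, "yaw": 0},
  {"tx": 0, "ty": -0.28, "tz": -0.16, "yaw": 0},
])

```text
time_s: 18.25
eef_pos: [0.4224, 0.4334, 0.2118]
orientation: [3.114, 0.354, -0.009]
ft_force: [1.2, 0.4, 0.4]
gripper_width: 0.0851
```

```bash
python3 -c "
from h import *
go(.4847,.1547,.0545,12.73)
for n in('side','top'):
    c=cam(n);np.savez(n+'17.npz',**c);im=c['pixels']
    a=im[145:220,265:355] if n=='side' else im[175:235,225:305]
    k=8
    cv2.imwrite('pics/%s17.png'%n,cv2.resize(a,None,fx=k,fy=k,interpolation=cv2.INTER_CUBIC))
"
```

```text
t 18.25 pos [0.4224 0.4334 0.2118] ang 12.97 f [1.2 0.4 0.4] w 0.0851
-> tx,ty,tz mm [ -0.9 284.5 159.2] yaw 0.24 tilt [-0.0046 -0.0078 -1.    ]
```

View pics/side17.png

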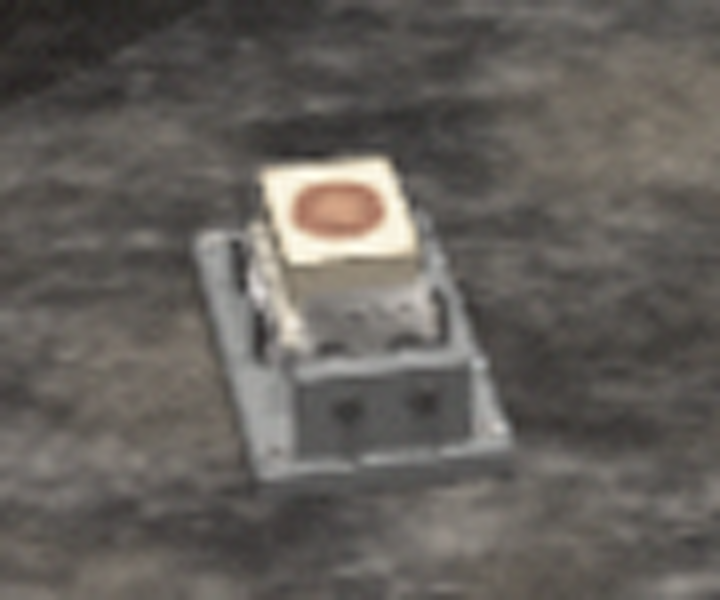

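View pics/top17.png

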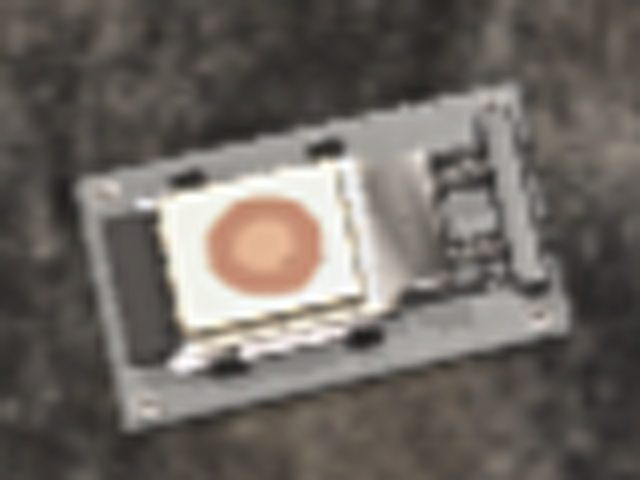

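```bash
python3 -c "
from h import *
np.set_printoptions(precision=4,suppress=True)
A=R2(12.8);S=np.array([.4836,.1565])
def disc(c,box):
    h=cv2.cvtColor(c['pixels'],cv2.COLOR_BGR2HSV);m=((h[...,0]<20)&(h[...,1]>60)&(h[...,2]>120)).astype(np.uint8)
    x0,y0,x1,y1=box;mm=np.zeros_like(m);mm[y0:y1,x0:x1]=m[y0:y1,x0:x1]
    n,l,s,ce=cv2.connectedComponentsWithStats(mm);i=1+s[1:,4].argmax();return ce[i]
ct,cs=load('top17'),load('side17')
for c,b in((ct,(225,175,305,235)),(cs,(290,160,325,180))):
    q=disc(c,b);print('disc',q,((onz(c,[q],.056)[:,:2]-S)@A*1000).round(1))
c=load('top');q=disc(c,(370,195,415,230)); print('orig disc top',onz(c,[q],.072)[:,:2])
f=lambda p:(225-.5+p[0]/8,175-.5+p[1]/8)
for k,a,b in(('px',(162,197),(338,162)),('nx',(182,333),(362,296)),('py',(162,197),(182,333)),('ny',(338,162),(362,296))):
    e,r,m=edge(ct,f(a),f(b),half=1.2);w=(onz(ct,e,.056)[:,:2]-S)@A*1000;print(k,w.round(1).tolist(),'%.2f %d'%(r,m))
# jaw rear top edge before/after
for nm in('top','top17'):
    c=load(nm); e,r,m=edge(c,f((425,165)),f((442,285)),half=1.5); print(nm,'jaw top edge',((onz(c,e,.054)[:,:2]-S)@A*1000).round(1).tolist(),r,m)
# smalls
for n in('side17','top17'):
    c=load(n);h=cv2.cvtColor(c['pixels'],cv2.COLOR_BGR2HSV);m=((h[...,0]<20)&(h[...,1]>60)&(h[...,2]>120)).astype(np.uint8)
    x0,y0,x1,y1=(335,160,460,260) if 'top' in n else (235,220,365,335)
    mm=np.zeros_like(m);mm[y0:y1,x0:x1]=m[y0:y1,x0:x1];N,l,s,ce=cv2.connectedComponentsWithStats(mm)
    print(n,[ce[i].round(1).tolist() for i in range(1,N) if s[i,4]>15])
"
```

```text
disc [257.5    205.4225] [[-0.2 -1. ]]
disc [306.7183 170.8592] [[-1.  -2.3]]
orig disc top [[ 0.4626 -0.1893]]
px [[23.7, 28.1], [23.1, -30.3]] 0.11 25
nx [[-21.5, 30.7], [-22.0, -28.8]] 0.12 25
py [[23.6, 30.4], [-21.7, 30.6]] 0.10 23
ny [[21.9, -27.9], [-22.8, -27.4]] 0.10 22
top jaw top edge [[14.9, -57.2], [-25.3, -60.2]] 0.2836258244837099 19
top17 jaw top edge [[14.6, -60.9], [-24.8, -53.7]] 0.8229658041234328 25
side17 [[316.4, 298.6], [270.5, 301.4]]
top17 [[434.7, 190.6], [439.1, 223.9]]
```

```bash
python3 -c "
from h import *
a=load('top')['pixels'].astype(np.float32).mean(2);b=load('top17')['pixels'].astype(np.float32).mean(2)
for nm,(x0,x1,y0,y1) in dict(jaw=(271,282,195,213),block=(225,305,176,186)).items():
    pass
# profile along clamp y through jaw centre and base
A=R2(12.8);S=np.array([.4836,.1565]);c=load('top')
for x in(-.012,0,.012):
    P=proj(c,[np.r_[S+A@[x,y/1000],.04] for y in np.arange(-28,-64,-2)]).astype(np.float32)
    for g in(a,b): print(x,cv2.remap(g,P[None,:,0],P[None,:,1],1)[0].astype(int))
t=np.hstack([cv2.resize(load(n)['pixels'][185:220,255:300],None,fx=8,fy=8,interpolation=cv2.INTER_CUBIC) for n in('top','top17')]);cv2.imwrite('pics/cmp.png',t)
"
```

```text
-0.012 [244 247 197 178 174 175 158 140 127 125 118 108  97  87  80  88  97  87]
-0.012 [195 216 221 209 192 179 164 147 133 127 121 112 101  91  85  95 106  90]
0 [244 243 192 158 140 138 126 126 132 139 131 122 118 125 116 118 132 143]
0 [192 195 223 208 177 147 130 125 126 129 128 123 118 120 125 123 130 142]
0.012 [245 239 185 135 114 121 131 139 147 153 148 151 160 172 135 116 110 116]
0.012 [202 213 238 210 163 123 126 134 143 152 149 148 155 168 172 141 106 107]
```

View pics/cmp.png

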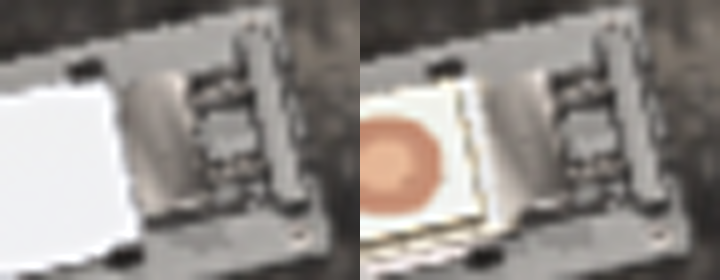

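```bash
python3 -c "
from h import *
a=load('top')['pixels'].astype(np.float32).mean(2);b=load('top17')['pixels'].astype(np.float32).mean(2)
A=R2(12.8);S=np.array([.4836,.1565]);c=load('top')
ys=np.arange(-42,-58,-.1)
for x in np.arange(-.014,.0141,.004):
    def pr(g,d): 
        P=proj(c,[np.r_[S+A@[x,(y+d)/1000],.05] for y in ys]).astype(np.float32); return cv2.remap(g,P[None,:,0],P[None,:,1],cv2.INTER_CUBIC)[0]
    p=pr(a,0); D=np.arange(-4,2.1,.1); q=[np.corrcoef(p,pr(b,d))[0,1] for d in D]; i=int(np.argmax(q)); print(round(x,3),'shift',round(D[i],1),'corr %.3f'%q[i])
# control on the fixed base end post
ys=np.arange(-60,-85,-.1)
for x in(-.02,0,.02):
    p=pr(a,0); q=[np.corrcoef(p,pr(b,d))[0,1] for d in D]; i=int(np.argmax(q)); print('ctl',x,round(D[i],1),'%.3f'%q[i])
"
```

```text
-0.014 shift 0.1 corr 0.995
-0.01 shift -0.3 corr 0.956
-0.006 shift -1.9 corr 0.807
-0.002 shift -1.1 corr 0.715
0.002 shift 0.2 corr 0.391
0.006 shift -0.5 corr 0.976
0.01 shift -2.3 corr 0.951
0.014 shift -0.4 corr 0.981
ctl -0.02 0.0 0.999
ctl 0 0.0 0.999
ctl 0.02 0.0 0.999
```

```bash
python3 -c "
from bench import workorder
print(workorder.sign_off())"
```

```text
the job is handed in; nothing more can be done
None
```

I squared the large block into the corner, lifted it from there, loaded it into the clamp with the label end at the spring jaw, let go and handed the job in at about 18 s. No verdict was reported, so the results below are my own checks.

**Squaring:** I gripped the wax and slid the block into the corner. The first push stuck about 5 mm short of the long fence from pressing on the plate, so I eased up about 1 mm and carried on. The last press gave about 8 N towards the long fence and 11 N towards the short fence. The block's edge lay on the fence line to about 0.3 mm in the side view.

**Loading:** The block went down about 6 mm towards the spring jaw from its seat. The jaw wedged open with up to about 10 N, then the downward force dropped as the block passed the jaw. It reached the bed at the expected height, and I pushed it home against a hard stop (about 10 N) within 0.2 mm of the predicted position.

**Final checks after release:**

| Check | Result |
|---|---|
| Block across the clamp | Between -0.2 and +0.8 mm from the seat in the top view |
| Block along the clamp | Plain-end wax edge about 0.5 mm from where it should be |
| Yaw | About 0.01 rad |
| Small blocks | Unmoved |
| Gripper | Open and well clear |

**Weak or disagreeing checks:**
- The tissue disc read -1.0 mm along the clamp in the top view and -2.3 mm in the side view. The two cameras disagreed by about 1.5 mm in the same way on the plate.
- The wax edge at the label end read about 2 mm off. I put this down to shading.
- The spring jaw opening could only be seen as roughly 0 to 2.3 mm. The limit is 3 mm.

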